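Fasten the serving board and set it out

ROBOT

A 7-joint arm with a two-finger parallel gripper is mounted at the origin on the work surface. World frame = base frame: x ahead of the robot, y to its left, z up, the work surface at z = 0. Lengths are in m, angles in degrees, forces in N, time in s.
With the tool pointing down it reaches from about 0.425 to 0.875 m from the base axis. Payload 4.7 kg.
Tool frame: the origin (TCP) lies midway between the tips of the shut fingers; the grasp point (between the pads) lies 19 mm behind it; y points along the fingers, x is the direction in which the jaws open and shut, and the axes are right-handed (so a half turn about y gives the same grasp; the last joint's range is limited). The gripper opens to 87 mm and grips with 3 to 60 N. Pads are 19 mm wide; open, the fingers measure 117 mm over their backs; the gripper's body (75 mm by 190 mm) begins 51 mm behind the grasp point.
Start: joints at [66.412, 18.392, -4.016, 83.108, 1.295, 78.541, -3.26], TCP at [0.268, -0.592, 0.223] pointing down, gripper open.
Joint ranges: [-163.93, 163.93], [-17.29, 119.83], [-79.2, 71.16], [3.27, 140.29], [-89.18, 269.18], [5.43, 117.66], [-154.24, 154.24]. Speed limits (degrees/s): [147.25, 147.25, 180, 180, 180, 180, 180].

INTERFACE

Orientations are given as [roll, pitch, yaw] about the fixed x, y, z axes, in that order (R = Rz(yaw) Ry(pitch) Rx(roll)).
In Python, from cell import env gives the robot as it stands.
- The arm moves only by the tool carry_out, never from a script. Its argument "targets" is a list of rows, each a list of 2 entries, a list of its own where there are three numbers: the shift along the tool's x, y, z in mm, then the turn, a rotation vector about the tool's x, y, z in degrees. A call has 1 to 12 rows; each row shifts and turns the commanded pose from where the row before left it, along the tool's axes as they then stand; what a row does not reach is not made up. A row lasts 1/10 s, in which the tool goes at most 50 mm and 8.59 degrees, less where a joint would pass 70% of its speed; a pose out of reach is approached as far as the arm can. A call with a gripper value outside its range is refused whole. "jaw" is the opening, from 0 (shut) to 1 (fully open), set as the call begins (left out, the last holds). The fingers move at their own pace and stop on an object; "squeeze" is the grip in N (left out, the last holds). Time passes only in rows, so rows that do not move let the fingers close. It gives the time, the measured TCP pose, the force and the opening at its end, in the units of the state.
- env.get_obs(): the state, without advancing time (a new reading comes with each control period).
- env.read_camera(name): name is "scene" or "top"; returns the picture (384x512x3 uint8, red, green, blue); there is no depth.
- env.get_calibration(name): a dict with "fx", "fy", "cx", "cy" (pixels), "R" (3x3) and "t" (3): a world point X has camera coordinates R X + t. Camera axes: x right, y down, z forward; pixel columns grow to the right and rows downward; lengths in m; the calibration is good to about 2 mm. A picture is of the moment at which its call begins. get_calibration takes no time and is no camera call.
- env.sign_off(): hands the job in, once; it reports no verdict.
Trained networks look in the newest picture that a camera, given by its name, has taken for a name from the list of things; names that differ only in an ending like _2 or _b are one class to them, and where a whole thing is asked for, a point or a joint stands for the part that bears it (a point fixed in the world has none). Each returns a list of dicts, best first, with "p" (0 to 1); they miss things now and then, are a little off and sometimes report something else, mostly with a low value. They report only what shows in the picture. A call takes as long as a camera call. They do not tell look-alikes from the thing itself.
- env.outline_of(camera, label): "mask" (384x512 bool, what is visible of it) and "xy" ([column, row] in pixels, amid what is visible of it).
The state is a dict: "time_s": time; "qpos": joint angles; "joint_velocities": joint speeds; "effort": joint torques, N m; "tool_pos": TCP position; "tool_rot": TCP orientation; "force": force on the tool from outside, world axes, zero at the start; "wrist_torque": the same for the moment, N m; "grip_width": finger opening in m.
Only numpy, scipy, OpenCV 4.12 (cv2) and the standard library are available. Lean on these libraries where they do the work, as an engineer would, in place of code of your own. Each camera call takes 0.05 s, during which the arm holds its last target.

TASK

The stud in the middle of the white serving board has lost its nut: try the hand nuts from the grey parts tray on it, find the one that threads, and screw that one clockwise fully home until it sits on the board; the nuts that do not fit stay or go back upright in the tray. Put nothing on the board before the nut is home; then stand every syrup bottle and small pink ribboned box waiting beside the board upright on the board and let go of it. Never let a bottle fall over, and leave the jam jar, the long gift box and the cake on its wooden block where they are.

Things in the scene. Friction and masses are not known exactly. Their poses are not given: they have to be found in the camera images.
- board: white serving board fixed on the counter, 180 mm (its x) by 280 mm (its y) by 10 mm thick; origin at the centre of its underside, z up. Two spare studs, not needed, stand on a small wooden block far to the left
- board_seat (a point): middle of the board's top, foot of the fixed steel stud: 18 to 32 mm thick, 26 to 42 mm tall with a tapered tip, right-hand thread on its lowest 22 mm. The fitting nut, set on it, rests 8 to 22 mm above the board; clockwise from above it sinks 3.8 mm per radian onto the board. A catch at the thread's start is freed by lifting and re-setting it at another angle. Wrong nuts perch 6 to 30 mm up and never sink when turned
- tray: grey parts tray fixed on the counter, 290 mm (its x) by 110 mm (its y), 12 mm tall, wall and floor 4 mm; origin at the centre of its underside, z up. The nuts start in a row along its x, about 85 mm apart
- nut_black: loose black plastic hand nut with a white bar across its top: a round knob 48 mm in diameter and 50 mm tall, closed on top, 90 g; origin at the centre of its open underside, z up. The three nuts are alike outside but have different threads inside; which one fits differs from start to start
- nut_brass: loose brass hand nut with a white bar across its top: a round knob 48 mm in diameter and 50 mm tall, closed on top, 90 g; origin at the centre of its open underside, z up. The three nuts are alike outside but have different threads inside; which one fits differs from start to start
- nut_grey: loose silver-grey aluminium hand nut with a white bar across its top: a round knob 48 mm in diameter and 50 mm tall, closed on top, 90 g; origin at the centre of its open underside, z up. The three nuts are alike outside but have different threads inside; which one fits differs from start to start
- bottle_1: tall, top-heavy amber glass syrup bottle with a heavy steel cap, 195 mm tall, 300 g; foot only 36 mm in diameter, widening to 48 mm between 105 and 155 mm up (grip it there), 28 mm at the cap; origin at the centre of its underside, z up. Tips over easily. Always there
- bottle_2: tall, top-heavy green glass syrup bottle with a heavy steel cap, 195 mm tall, 300 g; foot only 36 mm in diameter, widening to 48 mm between 105 and 155 mm up (grip it there), 28 mm at the cap; origin at the centre of its underside, z up. Tips over easily. It may be absent
- box_1: small pink cake box with a dark pink ribbon, 52 by 52 mm and 36 mm tall (54.5 mm wide round the lid, the top 12 mm), 120 g, origin at the centre of its underside, sides along its x and y, z up. It may be absent
- box_2: small pink cake box with a dark pink ribbon, 52 by 52 mm and 36 mm tall (54.5 mm wide round the lid, the top 12 mm), 120 g, origin at the centre of its underside, sides along its x and y, z up. It may be absent
- jam_jar: bystander: amber jar with a yellow lid, 64 mm in diameter, 85 mm tall, beyond the tray; origin under its centre
- gift_box: bystander: long pink gift box 80 x 180 x 60 mm beyond the board; origin under its centre
- cake_block: bystander: yellow sponge cake on a wooden block 120 x 100 mm, 64 mm tall, beyond the bottles; origin under its centre
Things that resemble listed ones, but are neither listed nor needed, are in the scene too. What is shaped like the box_1 but red is not meant. Leave any orange look-alike of the box_2 alone.

How it is judged:
By the outcome, as a careful person would: the job done as asked, in the order asked, and still so for the second after the job is handed in, with the robot touching nothing.
Of bottle_2, box_1, box_2 only 2 to 3 are there at a start; the rules pass over those that are not, and their reading is None.
At some moment in a run one of box_1, box_2 may be knocked a few centimetres aside while the robot is not near it.
It also fails if it takes over 210 s, if anything falls off the work surface, if the arm or the gripper's body presses on something with over 40 N, if the wrist force passes 120 N, or if a joint passes its speed limit or range.

## Working session

There is one attempt and no reset: what is moved stays moved. The work goes in short steps, Python scripts to look and compute and a tool call to move; the robot and the scene stay as the last step left them, time stands still between calls to the robot, and variables do not carry over. Pictures are saved under pics/ and viewed, and the job is handed in when it is done.

Besides the shell and the picture viewer there is one more tool, called after "Request:" as a command line: name --argument value ..., lists and objects as JSON in quotes. carry_out: Moves the arm, as the interface text tells. Its arguments: {"type":"object","properties":{"targets":{"type":"array","items":{"type":"array"}},"jaw":{"type":"number"},"squeeze":{"type":"number"}},"required":["targets"]}

```bash
mkdir -p pics; ls; python3 - <<'E'
from cell import env
import cv2
o=env.get_obs(); print({k:o[k] for k in ['time_s','tool_pos','tool_rot','grip_width','force']})
for n in ['scene','top']:
    im=env.read_camera(n); cv2.imwrite(f'pics/{n}0.png',cv2.cvtColor(im,cv2.COLOR_RGB2BGR))
    print(n,env.get_calibration(n))
E
```

```text
pics
{'time_s': 0.0, 'tool_pos': array([ 0.26820528, -0.59146294,  0.22143854]), 'tool_rot': array([-90.00571711,   0.11235458, -65.60082283]), 'grip_width': 0.08705593182950859, 'force': array([ 0.0751665 ,  0.8204828 , -0.08066605])}
scene {'fx': 387.15671128016663, 'fy': 387.15671128016663, 'cx': 258.23621632564084, 'cy': 189.2073879183589, 'R': array([[-0.78131099,  0.62369921,  0.02350377],
       [ 0.33885058,  0.4555025 , -0.823224  ],
       [-0.52415019, -0.63522969, -0.56722995]]), 't': array([ 0.39425545, -0.18041919,  1.52924433])}
top {'fx': 391.0802380241648, 'fy': 391.0802380241648, 'cx': 256.8769962606367, 'cy': 187.5897889948889, 'R': array([[-0.01567738, -0.99984937, -0.00744679],
       [-0.99951873,  0.01587071, -0.02665383],
       [ 0.02676801,  0.00702534, -0.99961699]]), 't': array([0.06616804, 0.52877483, 1.14583261])}
```

View pics/scene0.png

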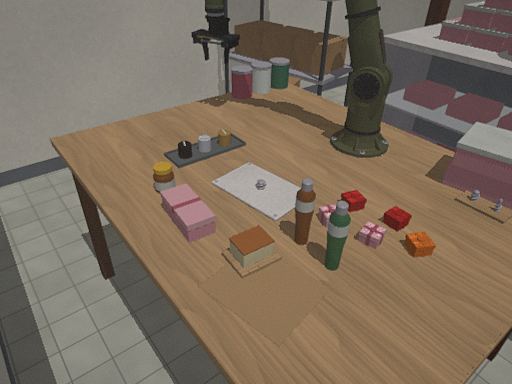

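View pics/top0.png

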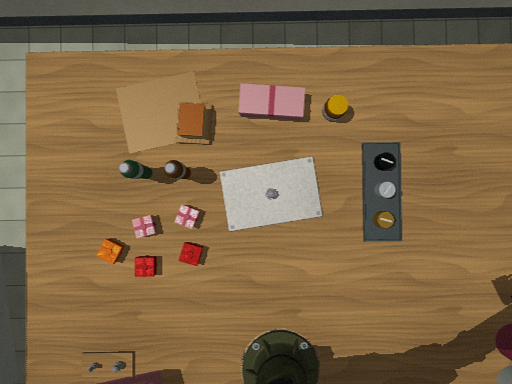

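```bash
cat > h.py <<'E'
from cell import env
import numpy as np, cv2
def cal(n):
    c=env.get_calibration(n); return np.array([[c['fx'],0,c['cx']],[0,c['fy'],c['cy']],[0,0,1]]),np.array(c['R']),np.array(c['t'])
def ray(n,uv):
    K,R,t=cal(n); o=-R.T@t; d=R.T@np.linalg.inv(K)@np.array([uv[0],uv[1],1.]); return o,d
def atz(n,uv,z):
    o,d=ray(n,uv); return o+d*(z-o[2])/d[2]
def proj(n,X):
    K,R,t=cal(n); p=K@(R@np.array(X,float)+t); return p[:2]/p[2]
def snap(n,f=None,box=None,s=1):
    im=env.read_camera(n)
    if f:
        b=cv2.cvtColor(im,cv2.COLOR_RGB2BGR)
        if box: b=b[box[1]:box[3],box[0]:box[2]]
        if s!=1: b=cv2.resize(b,None,fx=s,fy=s,interpolation=cv2.INTER_CUBIC)
        cv2.imwrite('pics/'+f,b)
    return im
def tri(uv1,uv2):
    A=[];b=[]
    for n,uv in (('top',uv1),('scene',uv2)):
        o,d=ray(n,uv); d=d/np.linalg.norm(d); P=np.eye(3)-np.outer(d,d); A.append(P); b.append(P@o)
    return np.linalg.lstsq(np.vstack(A),np.hstack(b),rcond=None)[0]
def rect(mask):
    c=max(cv2.findContours(mask.astype(np.uint8),cv2.RETR_EXTERNAL,cv2.CHAIN_APPROX_NONE)[0],key=cv2.contourArea)
    return cv2.minAreaRect(c)
def st():
    o=env.get_obs(); print(round(o['time_s'],2),np.round(o['tool_pos']*1000,1),np.round(o['tool_rot'],2),'F',np.round(o['force'],1),'w',round(o['grip_width']*1000,1)); return o
E
python3 - <<'E'
from h import *
snap('top','t1a.png',(90,140,330,290),3); snap('scene','s1a.png',(140,110,450,290),2.5)
for cam in ['top','scene']:
  for l in ['board','board_seat','nut_black','nut_brass','nut_grey','bottle_1','bottle_2','box_1','tray']:
    try:
      for d in env.outline_of(cam,l):
        if d['p']>0.2:
            r=rect(d['mask']); print(cam,l,round(d['p'],2),np.round(d['xy'],1),'rect',np.round(r[0],1),np.round(r[1],1),round(r[2],1), np.round(atz(cam,d['xy'],0.0)*1000))
    except Exception as e: print(l,e)
st()
E
```

```text
top board 0.59 [265.3 197.7] rect [270.4 193.5] [62.6 97. ] 80.5 [500.  33.   0.]
top board_seat 0.95 [263.8 196.1] rect [269.8 193.6] [61.3 95.9] 80.7 [504.  38.   0.]
top board_seat 0.62 [134.8 170.4] rect [134.5 169. ] [18. 33.] 90.0 [587. 421.   0.]
top nut_black 0.78 [383.7 160. ] rect [383.7 160.9] [16.5 21. ] 63.4 [ 606. -319.    0.]
top nut_brass 0.71 [265.1 189.7] rect [270.2 193.3] [61.3 95.4] 80.9 [523.  34.   0.]
top nut_brass 0.49 [380.7 218.6] rect [382.5 218.5] [17. 19.] 90.0 [ 433. -306.    0.]
top nut_grey 0.66 [265.3 195.7] rect [270.4 193.3] [62.5 96.3] 80.5 [505.  33.   0.]
top nut_grey 0.54 [383.9 188.1] rect [384. 189.] [16. 20.] 90.0 [ 522. -318.    0.]
top bottle_1 0.86 [178.8 170.8] rect [176.5 169.5] [17. 25.] 90.0 [584. 289.   0.]
top bottle_1 0.79 [135.4 172.3] rect [135. 169.] [18. 32.] 90.0 [581. 419.   0.]
top bottle_2 0.86 [178.8 170.8] rect [176.5 169.5] [17. 25.] 90.0 [584. 289.   0.]
top bottle_2 0.79 [135.4 172.3] rect [135. 169.] [18. 32.] 90.0 [581. 419.   0.]
top box_1 0.94 [144.2 226. ] rect [144.1 225.6] [19.2 22.3] 76.0 [421. 394.   0.]
top b
[... 1228 characters left out ...]
235.6] [22.7 71.4] 12.5 [471. 309.   0.]
scene bottle_2 0.63 [253.3 255.1] rect [249.9 250.6] [42.7 50.8] 64.7 [713. 240.   0.]
scene box_1 0.88 [397.4 220. ] rect [396.5 218.3] [25.5 21.1] 33.7 [286. 382.   0.]
scene box_1 0.81 [326.2 211.6] rect [324.9 213.6] [14.5 22.4] 25.0 [425. 227.   0.]
scene box_1 0.75 [370.5 236.9] rect [371.5 235. ] [24.1 23.7] 26.6 [411. 381.   0.]
scene box_1 0.51 [185.6 211.8] rect [188.4 211.4] [64.7 36.7] 52.0 [761. -23.   0.]
scene box_1 0.48 [183.8 152.5] rect [185. 150.] [16. 12.] 90.0 [ 587. -340.    0.]
scene tray 0.55 [201.8 155.5] rect [205. 149.] [19.6 80.3] 71.6 [ 545. -281.    0.]
1.1 [ 268.5 -592.   222.6] [-90.   -0.  -65.6] F [1.2 0.8 0.2] w 87.2
```

View pics/t1a.png

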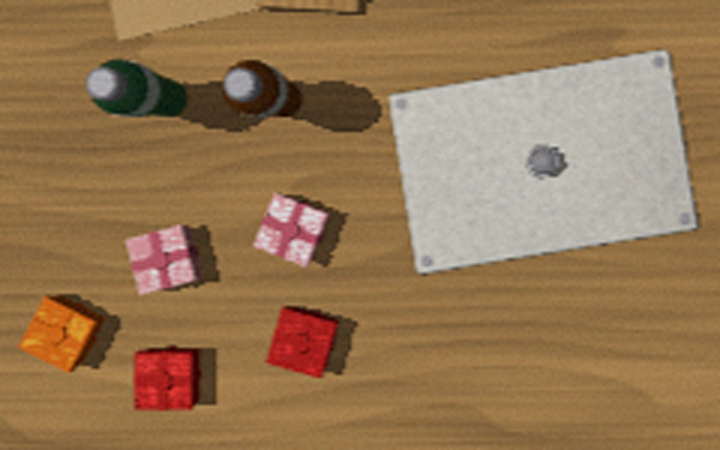

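View pics/s1a.png

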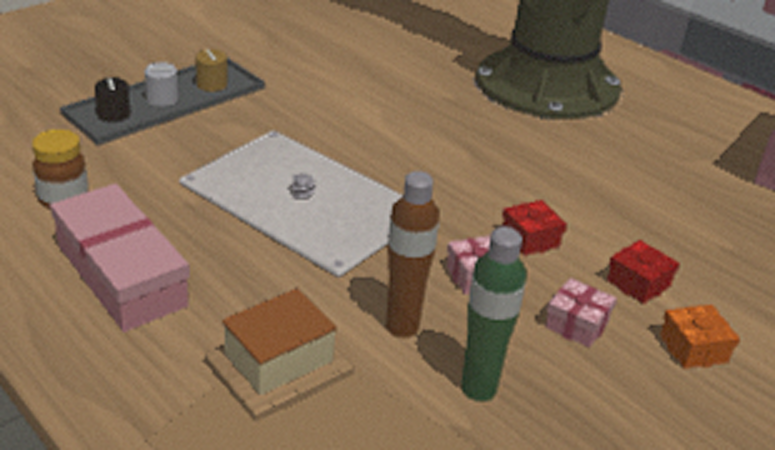

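```bash
cat >> h.py <<'E'
from scipy.optimize import minimize
NUT=[(0,.024),(.05,.024)]
BOT=[(0,.018),(.105,.024),(.155,.024),(.195,.014)]
def hullpts(n,x,y,z0,prof):
    a=np.linspace(0,2*np.pi,40,endpoint=False); K,R,t=cal(n)
    P=np.vstack([np.c_[x+r*np.cos(a),y+r*np.sin(a),np.full(40,z0+z)] for z,r in prof])
    p=(K@(R@P.T+t[:,None])).T; return p[:,:2]/p[:,2:]
def boxpts(n,x,y,yaw,z0,h=.036,s=.0535):
    c,sn=np.cos(yaw),np.sin(yaw);K,R,t=cal(n)
    P=np.array([[x+c*i*s/2-sn*j*s/2,y+sn*i*s/2+c*j*s/2,z0+k] for i in(-1,1) for j in (-1,1) for k in (0,h)])
    p=(K@(R@P.T+t[:,None])).T; return p[:,:2]/p[:,2:]
S=8
def fillhull(pts,o,shape):
    h=cv2.convexHull(((pts-o+0.5)*S).astype(np.float32)).astype(np.int32)
    m=np.zeros((shape[0]*S,shape[1]*S),np.uint8); cv2.fillConvexPoly(m,h,1); return cv2.resize(m.astype(np.float32),(shape[1],shape[0]),interpolation=cv2.INTER_AREA)
def fit(n,mask,ptsf,x0,step):
    ys,xs=np.nonzero(mask); o=np.array([xs.min()-12,ys.min()-12]); M=mask[max(o[1],0):ys.max()+12,max(o[0],0):xs.max()+12].astype(np.float32)
    o=np.maximum(o,0)
    f=lambda q: np.abs(fillhull(ptsf(n,q),o,M.shape)-M).sum()
    best=None
    for k in range(2):
        sx=np.array([x0]+[np.array(x0)+np.eye(len(x0))[i]*step[i] for i in range(len(x0))])
        r=minimize(f,x0,method='Nelder-Mead',options=dict(initial_simplex=sx,xatol=1e-5,fatol=.05)); x0=r.x
    return r.x,r.fun,mask.sum()
E
python3 - <<'E'
from h import *
im=snap('top','t2n.png',(350,130,420,255),5); im2=snap('scene','s2n.png',(155,115,255,170),7)
# board fit
hsv=cv2.cvtColor(im,cv2.COLOR_RGB2HSV)
m=((hsv[...,1]<45)&(hsv[...,2]>120)).astype(np.uint8); m[:, :210]=0;m[:,330:]=0;m[:150]=0;m[240:]=0
m=cv2.morphologyEx(m,cv2.MORPH_CLOSE,np.ones((7,7))); m=cv2.morphologyEx(m,cv2.MORPH_OPEN,np.ones((3,3)))
c=max(cv2.findContours(m,cv2.RETR_EXTERNAL,cv2.CHAIN_APPROX_NONE)[0],key=cv2.contourArea)
mm=np.zeros_like(m);cv2.drawContours(mm,[c],-1,1,-1)
def bp(n,q):
    x,y,w=q;K,R,t=cal(n);c,s=np.cos(w),np.sin(w)
    P=np.array([[x+c*i*.09-s*j*.14,y+s*i*.09+c*j*.14,.01] for i in(-1,1) for j in(-1,1)])
    p=(K@(R@P.T+t[:,None])).T; return p[:,:2]/p[:,2:]
ctr=atz('top',cv2.minAreaRect(c)[0],.01)
print('board top',ctr,fit('top',mm,bp,[ctr[0],ctr[1],np.radians(9)],[.01,.01,.05]))
hsv=cv2.cvtColor(im2,cv2.COLOR_RGB2HSV)
m=((hsv[...,1]<45)&(hsv[...,2]>120)).astype(np.uint8); m[:, :205]=0;m[:,320:]=0;m[:160]=0;m[220:]=0
m=cv2.morphologyEx(m,cv2.MORPH_CLOSE,np.ones((7,7))); m=cv2.morphologyEx(m,cv2.MORPH_OPEN,np.ones((3,3)))
c=max(cv2.findContours(m,cv2.RETR_EXTERNAL,cv2.CHAIN_APPROX_NONE)[0],key=cv2.contourArea)
mm=np.zeros_like(m);cv2.drawContours(mm,[c],-1,1,-1)
print('board scene',fit('scene',mm,bp,[ctr[0],ctr[1],np.radians(9)],[.01,.01,.05]))
E
```

```text
board top [0.51183638 0.01849507 0.01      ] (array([0.51199656, 0.01873147, 0.14647065]), np.float64(124.9375), np.uint64(5724))
board scene (array([0.51301214, 0.02206039, 0.14975279]), np.float64(346.328125), np.uint64(2844))
```

View pics/t2n.png

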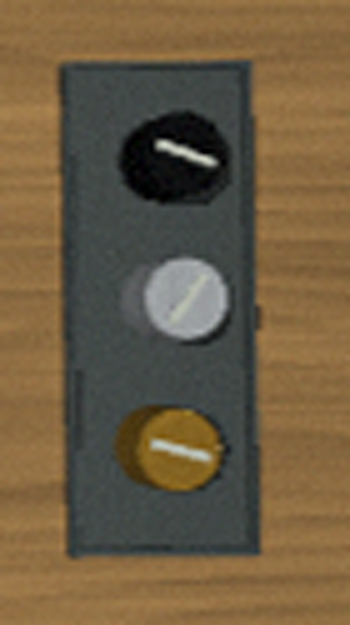

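View pics/s2n.png

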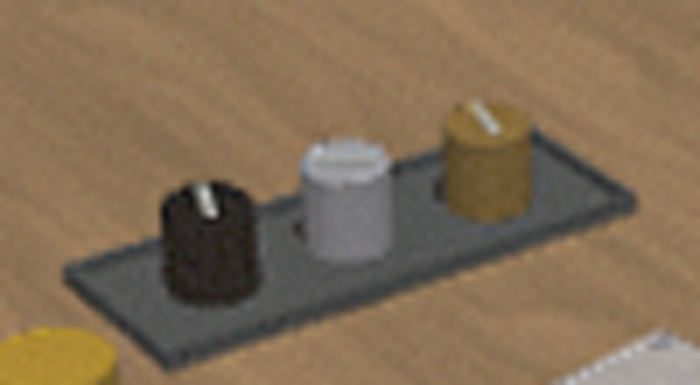

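```bash
python3 - <<'E'
from h import *
im=snap('top','t3s.png',(255,180,290,210),16); im2=snap('scene','s3s.png',(245,172,280,200),16)
g=im.astype(int); 
for nm,c in (('black',(187,153)),('grey',(187,299)),('brass',(181,450))):
    u=np.array([350+(c[0]+.5)/5-.5,130+(c[1]+.5)/5-.5]); print(nm,'bar top',np.round(atz('top',u,.055)*1000,1))
for nm,c in (('black',(207,200)),('grey',(346,160)),('brass',(486,119))):
    u=np.array([155+(c[0]+.5)/7-.5,115+(c[1]+.5)/7-.5]); print(nm,'bar scene',np.round(atz('scene',u,.055)*1000,1))
# model fits
hsv=cv2.cvtColor(im,cv2.COLOR_RGB2HSV).astype(int); hs2=cv2.cvtColor(im2,cv2.COLOR_RGB2HSV).astype(int)
def clean(m,box):
    k=np.zeros(m.shape,np.uint8);k[box[1]:box[3],box[0]:box[2]]=m[box[1]:box[3],box[0]:box[2]]
    k=cv2.morphologyEx(k,cv2.MORPH_CLOSE,np.ones((5,5)))
    c=max(cv2.findContours(k,cv2.RETR_EXTERNAL,cv2.CHAIN_APPROX_NONE)[0],key=cv2.contourArea); k[:]=0;cv2.drawContours(k,[c],-1,1,-1);return k
T={'black':(clean(hsv[...,2]<45,(370,150,400,175)),(.6,-.31)),'brass':(clean((hsv[...,1]>120),(370,207,400,232)),(.43,-.31))}
Sx={'black':(clean(hs2[...,2]<60,(175,138,194,160)),(.6,-.31)),'brass':(clean((hs2[...,1]>130),(215,126,234,148)),(.43,-.31)),'grey':(clean((hs2[...,2]>105)&(hs2[...,1]<50),(196,132,213,155)),(.52,-.31))}
f=lambda n,q: hullpts(n,q[0],q[1],.004,NUT)
for k,(m,x0) in T.items(): print('top',k,fit('top',m,f,x0,[.01,.01]))
for k,(m,x0) in Sx.items(): print('scene',k,fit('scene',m,f,x0,[.01,.01]))
print(env.get_obs()['time_s'])
E
```

```text
black bar top [ 600.  -311.3   55. ]
grey bar top [ 517.5 -309.2   55. ]
brass bar top [ 432.6 -303.8   55. ]
black bar scene [ 597.4 -309.8   55. ]
grey bar scene [ 516.7 -306.3   55. ]
brass bar scene [ 430.  -303.3   55. ]
top black (array([ 0.59847445, -0.31167631]), np.float64(36.28125), np.uint64(333))
top brass (array([ 0.43274445, -0.30418607]), np.float64(25.9375), np.uint64(291))
scene black (array([ 0.59812958, -0.30958198]), np.float64(26.6875), np.uint64(218))
scene brass (array([ 0.42916227, -0.30697039]), np.float64(44.78125), np.uint64(161))
scene grey (array([ 0.51310026, -0.31247813]), np.float64(27.34375), np.uint64(192))
1.3
```

View pics/t3s.png

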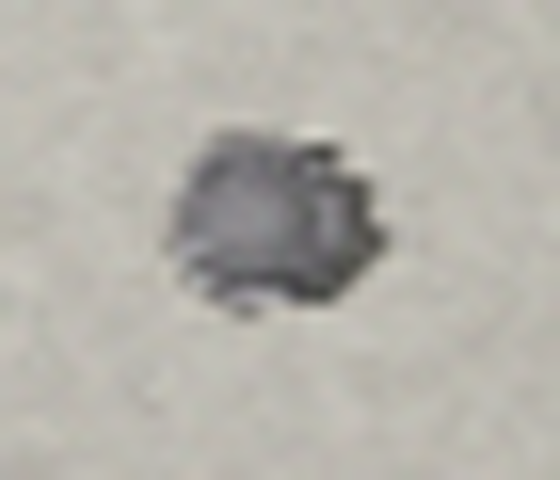

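View pics/s3s.png

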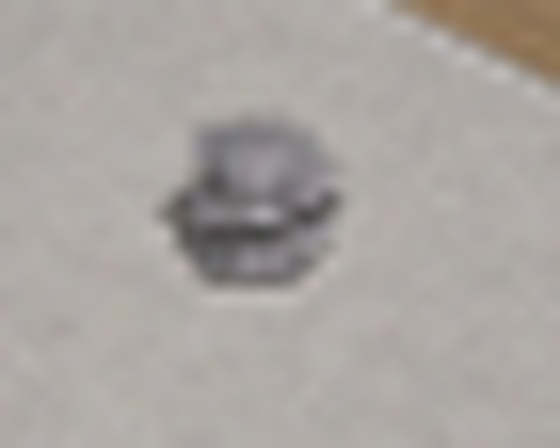

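```bash
cat >> h.py <<'E'
def go(x,y,z,yaw=None,cur=None):
    """print turn needed (deg about tool y) and shift in tool axes (mm) after the turn"""
    o=env.get_obs(); p=o['tool_pos']; cy=o['tool_rot'][2] 
    if yaw is None: yaw=cy
    w=np.radians(yaw); d=(np.array([x,y,z])-p)*1000
    s=np.array([d[0]*np.cos(w)+d[1]*np.sin(w), -d[2], -d[0]*np.sin(w)+d[1]*np.cos(w)])
    dy=(cy-yaw); dy=(dy+180)%360-180
    print('turn +y',round(dy,2),'(rows',round(abs(dy)/8.59,2),') then shift',np.round(s,1),'rows',round(np.linalg.norm(s)/50,2))
E
python3 - <<'E'
from h import *
o=st(); print(np.round(o['qpos'],1))
for z in (.01,.03,.045): print(z,proj('top',(.512,.0187,z)),proj('scene',(.512,.0187,z)))
print('seen stud top-face guess top (270.3,193.1), scene (261.5,181)')
go(.5165,-.3085,.12,-90)
E
```

```text
1.3 [ 268.5 -592.   222.6] [-90.   -0.  -65.6] F [ 0.2 -0.9 -0. ] w 87.2
[66.4 18.4 -4.  83.1  1.3 78.5 -3.3]
0.01 [270.26920418 193.39013157] [260.14266477 187.13914067]
0.03 [270.45465103 193.30823822] [260.30794353 181.94605481]
0.045 [270.59810163 193.24489041] [260.43391407 177.98804016]
seen stud top-face guess top (270.3,193.1), scene (261.5,181)
turn +y 24.4 (rows 2.84 ) then shift [-283.5  102.6  248. ] rows 7.81
```

Request:
carry_out --targets '[[[0,0,0],[0,8.13,0]],[[0,0,0],[0,8.13,0]],[[0,0,0],[0,8.14,0]],[[-35.4,12.8,31],[0,0,0]],[[-35.4,12.8,31],[0,0,0]],[[-35.4,12.8,31],[0,0,0]],[[-35.4,12.8,31],[0,0,0]],[[-35.4,12.8,31],[0,0,0]],[[-35.4,12.8,31],[0,0,0]],[[-35.4,12.8,31],[0,0,0]],[[-35.4,12.8,31],[0,0,0]],[[0,0,0],[0,0,0]]]' --jaw 0.8

```text
time_s: 2.5
tool_pos: [0.521, -0.2994, 0.1184]
tool_rot: [-90.0, 0.3, -89.3]
force: [-0.1, 0.3, 0.0]
grip_width: 0.0694
```

```bash
python3 - <<'E'
from h import *
o=st(); print(np.round(o['qpos'],1)); snap('top','t4.png'); snap('scene','s4.png',(130,60,290,180),4)
go(.5165,-.309,.019,-90)
E
```

```text
2.5 [ 521.  -299.4  118.4] [-89.96   0.35 -89.3 ] F [-0.1  0.3  0. ] w 69.4
[ 38.9  17.2 -13.5  97.2   4.   66.1 -64.9]
turn +y 0.21 (rows 0.02 ) then shift [  1.9 100.7  -0.7] rows 2.01
```

View pics/t4.png

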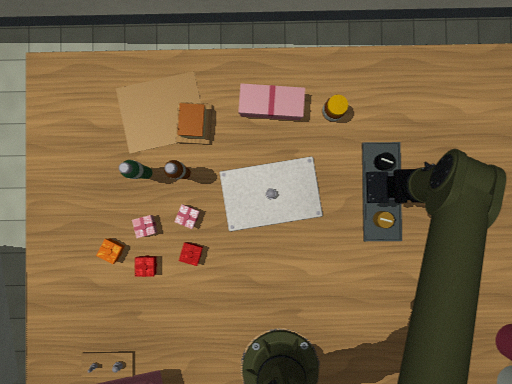

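View pics/s4.png

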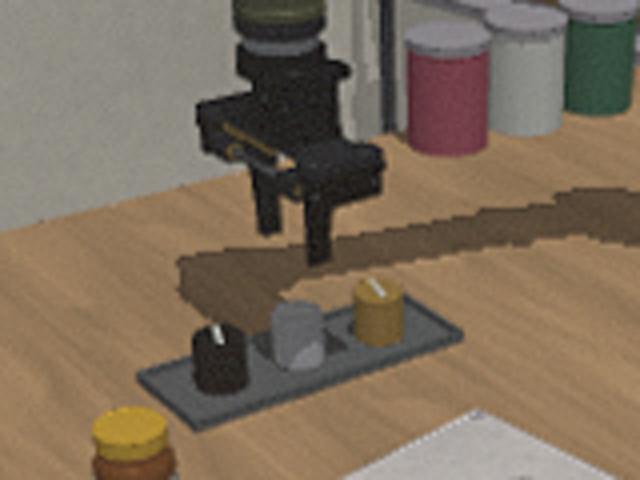

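Request:
carry_out --targets '[[[1.9,30,-0.7],[0,0,0]],[[0,30,0],[0,0,0]],[[0,25,0],[0,0,0]],[[0,15.5,0],[0,0,0]],[[0,0,0],[0,0,0]],[[0,0,0],[0,0,0]]]'

```text
time_s: 3.2
tool_pos: [0.5159, -0.3119, 0.0205]
tool_rot: [-90.0, -0.1, -90.1]
force: [0.8, 0.6, 0.4]
grip_width: 0.0698
```

Request:
carry_out --targets '[[[0,0,0],[0,0,0]],[[0,0,0],[0,0,0]],[[0,0,0],[0,0,0]],[[0,0,0],[0,0,0]],[[0,0,0],[0,0,0]],[[0,0,0],[0,0,0]]]' --jaw 0 --squeeze 25

```text
time_s: 3.8
tool_pos: [0.5163, -0.3106, 0.0205]
tool_rot: [-89.9, -0.0, -90.0]
force: [-1.5, 1.5, 6.0]
grip_width: 0.0476
```

```bash
python3 - <<'E'
from h import *
o=st(); print(np.round(o['qpos'],1)); snap('scene','s5.png',(130,60,290,180),4)
go(.5165,-.309,.12,-90)
E
```

```text
3.8 [ 516.3 -310.6   20.5] [-8.995e+01 -2.000e-02 -8.999e+01] F [-1.5  1.5  6. ] w 47.6
[ 38.8  23.2 -12.4 101.7   5.9  55.6 -65.9]
turn +y 0.01 (rows 0.0 ) then shift [ -1.7 -99.5   0.2] rows 1.99
```

View pics/s5.png

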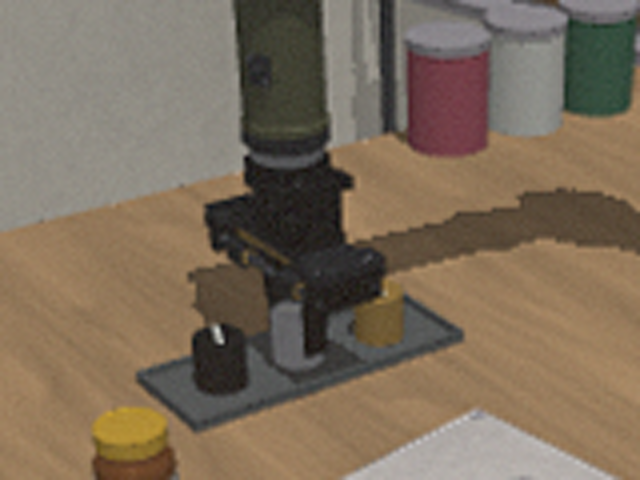

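Request:
carry_out --targets '[[[0,-40,0],[0,0,0]],[[0,-40,0],[0,0,0]],[[0,-30,0],[0,0,0]],[[0,0,0],[0,-8.5,0]],[[0,0,0],[0,-8.5,0]],[[0,0,0],[0,-8.5,0]],[[0,0,0],[0,-8.5,0]],[[0,0,0],[0,-8.5,0]],[[0,0,0],[0,-8.5,0]],[[0,0,0],[0,-8.5,0]],[[0,0,0],[0,-8.5,0]],[[0,0,0],[0,-8.5,0]]]'

```text
time_s: 5.05
tool_pos: [0.5153, -0.3108, 0.1289]
tool_rot: [-90.0, 0.1, -13.2]
force: [-1.3, -0.1, -0.8]
grip_width: 0.0479
```

```bash
python3 - <<'E'
from h import *
snap('scene','s6.png',(130,60,290,180),4);o=st(); print(np.round(o['qpos'],1)); 
go(.512,.0195,.13)
E
```

```text
5.1 [ 515.2 -310.8  128.9] [-9.000e+01  6.000e-02 -1.284e+01] F [-0.2 -0.1 -0.7] w 47.7
[ 48.   17.7 -23.2  96.3   7.5  67.6  10.1]
turn +y 0.0 (rows 0.0 ) then shift [-76.6  -1.1 321.3] rows 6.61
```

View pics/s6.png

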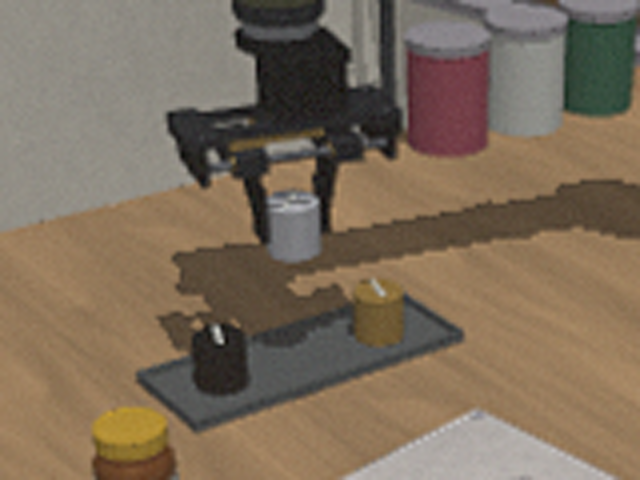

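Request:
carry_out --targets '[[[-11,0,45.9],[0,0,0]],[[-11,0,45.9],[0,0,0]],[[-11,0,45.9],[0,0,0]],[[-11,0,45.9],[0,0,0]],[[-11,0,45.9],[0,0,0]],[[-11,0,45.9],[0,0,0]],[[-11,0,45.9],[0,0,0]],[[0,0,0],[0,-8.5,0]],[[0,0,0],[0,-8.5,0]],[[0,0,0],[0,-8.5,0]],[[0,0,0],[0,-8.5,0]],[[0,0,0],[0,-8.5,0]]]'

```text
time_s: 6.3
tool_pos: [0.5157, 0.0196, 0.1292]
tool_rot: [-90.0, 0.0, 29.2]
force: [0.1, 0.3, -1.1]
grip_width: 0.0476
```

```bash
python3 - <<'E'
from h import *
snap('top','t7.png',(190,100,350,240),4);snap('scene','s7.png',(180,80,340,220),4);o=st(); print(np.round(o['qpos'],1)); 
go(.512,.0195,.07)
p=o['tool_pos']
hp=hullpts('scene',p[0],p[1],p[2]-.0165,NUT); print(hp.min(0),hp.max(0))
E
```

```text
6.4 [515.7  19.5 129.3] [-8.999e+01  3.000e-02  2.888e+01] F [-0.7 -0.1 -1. ] w 47.7
[ 32.    9.1 -39.9 107.6   6.4  65.6  18.7]
turn +y 0.0 (rows 0.0 ) then shift [-3.2 59.3  1.8] rows 1.19
[252.40315257 141.58170415] [268.72818213 163.90292   ]
```

View pics/s7.png

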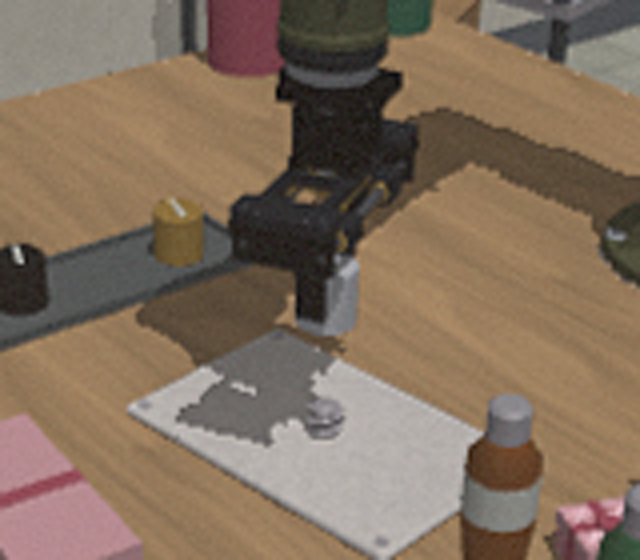

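View pics/t7.png

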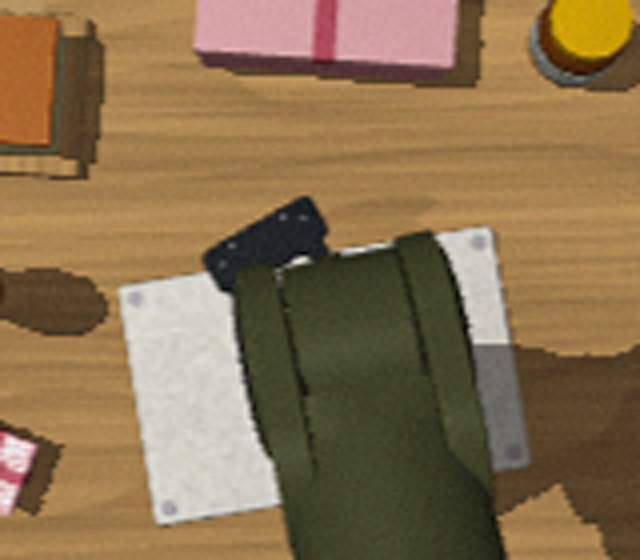

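Request:
carry_out --targets '[[[-3.2,25,1.8],[0,0,0]],[[0,25,0],[0,0,0]],[[0,9,0],[0,0,0]],[[0,0,0],[0,0,0]],[[0,0,0],[0,0,0]]]'

```text
time_s: 6.9
tool_pos: [0.5128, 0.0198, 0.0713]
tool_rot: [-90.0, -0.0, 28.9]
force: [-0.7, -0.0, -0.9]
grip_width: 0.0475
```

```bash
python3 - <<'E'
from h import *
o=st(); snap('scene','s8.png',(180,80,340,220),4)
go(.512,.0195,.06)
E
```

```text
6.9 [512.8  19.8  71.3] [-9.002e+01 -5.000e-02  2.890e+01] F [-0.7 -0.  -0.9] w 47.5
turn +y 0.0 (rows 0.0 ) then shift [-1.2 11.7  0.3] rows 0.24
```

View pics/s8.png

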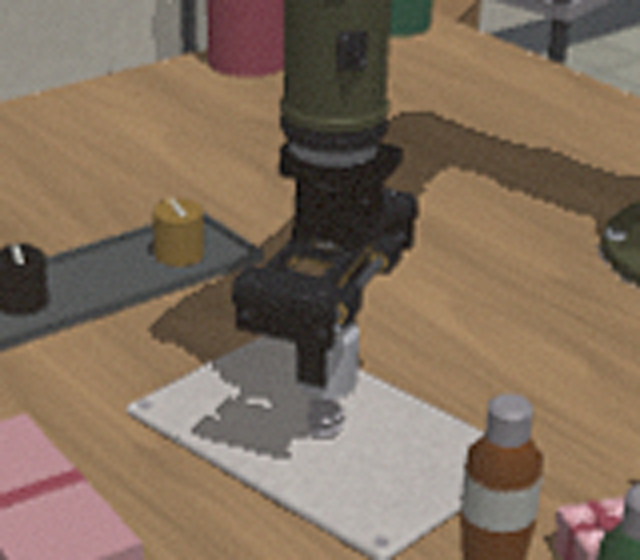

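Request:
carry_out --targets '[[[-1.0,3,0],[0,0,0]],[[0,3,0],[0,0,0]],[[0,3,0],[0,0,0]],[[0,3,0],[0,0,0]],[[0,3,0],[0,0,0]],[[0,0,0],[0,0,0]]]'

```text
time_s: 7.55
tool_pos: [0.511, 0.0192, 0.0551]
tool_rot: [-90.0, 0.0, 29.0]
force: [-0.3, 0.6, -0.6]
grip_width: 0.0475
```

Request:
carry_out --targets '[[[0,2,0],[0,0,0]],[[0,2,0],[0,0,0]],[[0,2,0],[0,0,0]],[[0,0,0],[0,0,0]]]'

```text
time_s: 7.95
tool_pos: [0.5111, 0.0192, 0.0493]
tool_rot: [-90.0, 0.0, 29.0]
force: [0.4, -0.1, -1.2]
grip_width: 0.0477
```

Request:
carry_out --targets '[[[0,2,0],[0,0,0]],[[0,2,0],[0,0,0]],[[0,0,0],[0,0,0]]]'

```text
time_s: 8.25
tool_pos: [0.5111, 0.0192, 0.0453]
tool_rot: [-90.0, 0.0, 29.0]
force: [-0.3, -0.3, -0.7]
grip_width: 0.0475
```

Request:
carry_out --targets '[[[0,2,0],[0,0,0]],[[0,2,0],[0,0,0]],[[0,0,0],[0,0,0]]]'

```text
time_s: 8.55
tool_pos: [0.5116, 0.0198, 0.0426]
tool_rot: [-90.0, -0.0, 29.0]
force: [-2.6, 0.6, 7.6]
grip_width: 0.0479
```

Request:
carry_out --targets '[[[0,0.3,0],[0,8.5,0]],[[0,0.4,0],[0,8.5,0]],[[0,0.4,0],[0,8.5,0]],[[0,0.5,0],[0,8.5,0]],[[0,0.5,0],[0,8.5,0]],[[0,0.5,0],[0,8.5,0]],[[0,0,0],[0,0,0]]]'

```text
time_s: 9.25
tool_pos: [0.5122, 0.0193, 0.0396]
tool_rot: [-90.0, -0.1, -22.0]
force: [-0.2, -0.4, 2.3]
grip_width: 0.0476
```

```bash
python3 - <<'E'
from h import *
o=st(); print(o['wrist_torque'],np.round(o['qpos'],1)); snap('scene','s9.png',(200,100,320,210),5);o=st()
E
```

```text
9.25 [512.2  19.3  39.6] [-89.98  -0.09 -22.03] F [-0.2 -0.4  2.3] w 47.6
[-0.01009327 -0.10061211  0.02867996] [ 23.4  14.2 -31.3 113.    9.   55.  -34.4]
9.3 [512.1  19.5  39.6] [-8.998e+01 -7.000e-02 -2.182e+01] F [-0.2  0.6  2.8] w 47.5
```

View pics/s9.png

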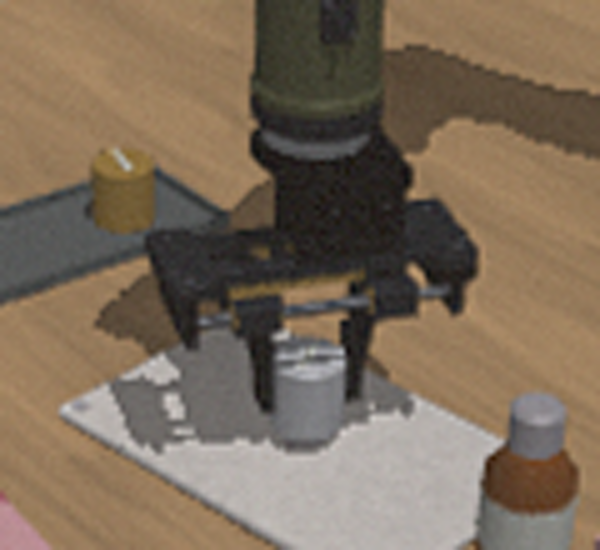

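Request:
carry_out --targets '[[[0,0.57,0],[0,8.5,0]],[[0,0.57,0],[0,8.5,0]],[[0,0.57,0],[0,8.5,0]],[[0,0.57,0],[0,8.5,0]],[[0,0.57,0],[0,8.5,0]],[[0,0.57,0],[0,8.5,0]],[[0,0.57,0],[0,8.5,0]],[[0,0.57,0],[0,8.5,0]],[[0,0.57,0],[0,8.5,0]],[[0,0.57,0],[0,8.5,0]],[[0,0.57,0],[0,8.5,0]],[[0,0.57,0],[0,8.5,0]]]'

```text
time_s: 10.5
tool_pos: [0.5126, 0.0183, 0.0332]
tool_rot: [-89.8, 0.0, -124.1]
force: [-0.0, -1.2, 6.3]
grip_width: 0.0476
```

```bash
python3 - <<'E'
from h import *
snap('scene','s10.png',(200,100,320,210),5);o=st(); print(np.round(o['qpos'],1)); 
E
```

```text
10.55 [512.3  18.7  33. ] [-8.9900e+01  3.0000e-02 -1.2452e+02] F [-1.1 -0.5  5.5] w 47.2
[  11.5   13.2  -18.1  113.7    5.1   53.8 -133.8]
```

View pics/s10.png

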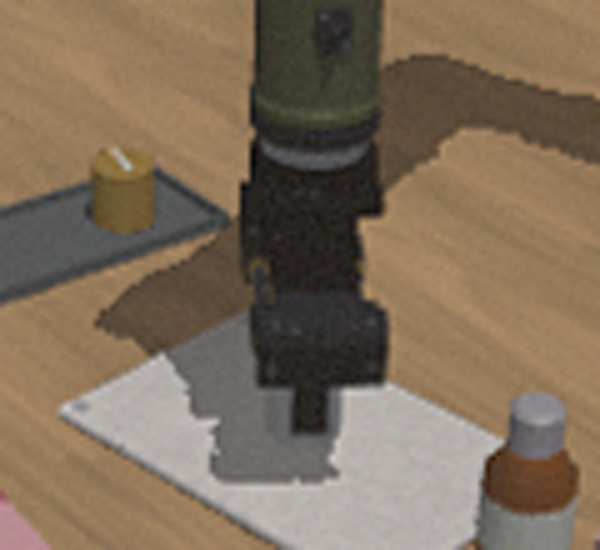

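Request:
carry_out --targets '[[[0,0,0],[0,0,0]],[[0,0,0],[0,0,0]],[[0,0,0],[0,0,0]],[[0,0,0],[0,-8.5,0]],[[0,0,0],[0,-8.5,0]],[[0,0,0],[0,-8.5,0]],[[0,0,0],[0,-8.5,0]],[[0,0,0],[0,-8.5,0]],[[0,0,0],[0,-8.5,0]],[[0,0,0],[0,-8.5,0]],[[0,0,0],[0,-8.5,0]],[[0,0,0],[0,-8.5,0]]]' --jaw 0.75

```text
time_s: 11.75
tool_pos: [0.511, 0.0192, 0.0318]
tool_rot: [-90.0, 0.0, -47.1]
force: [0.3, -0.2, -0.3]
grip_width: 0.0654
```

Request:
carry_out --targets '[[[0,0,0],[0,-8.5,0]],[[0,0,0],[0,-8.5,0]],[[0,0,0],[0,-8.5,0]],[[0,0,0],[0,-8.5,0]],[[0,0,0],[0,-8.5,0]],[[0,0,0],[0,-8.5,0]],[[0,0,0],[0,-8.5,0]],[[0,0,0],[0,-8.5,0]],[[0,0,0],[0,-8.5,0]],[[0,0,0],[0,-8.5,0]],[[0,0,0],[0,0,0]],[[0,0,0],[0,0,0]]]'

```text
time_s: 12.95
tool_pos: [0.5111, 0.0192, 0.0319]
tool_rot: [-90.0, 0.0, 37.3]
force: [-0.5, -0.5, -0.6]
grip_width: 0.0653
```

```bash
python3 - <<'E'
from h import *
snap('scene','s11.png',(200,100,320,210),5);o=st(); print(np.round(o['qpos'],1)); go(.512,.0193,.033)
E
```

```text
13.0 [511.2  19.2  32. ] [-8.998e+01  2.000e-02  3.734e+01] F [-0.5 -0.2 -0.4] w 65.4
[ 31.1  16.5 -40.2 113.1  12.9  54.9  21.9]
turn +y 0.0 (rows 0.0 ) then shift [ 0.7 -1.  -0.4] rows 0.03
```

View pics/s11.png

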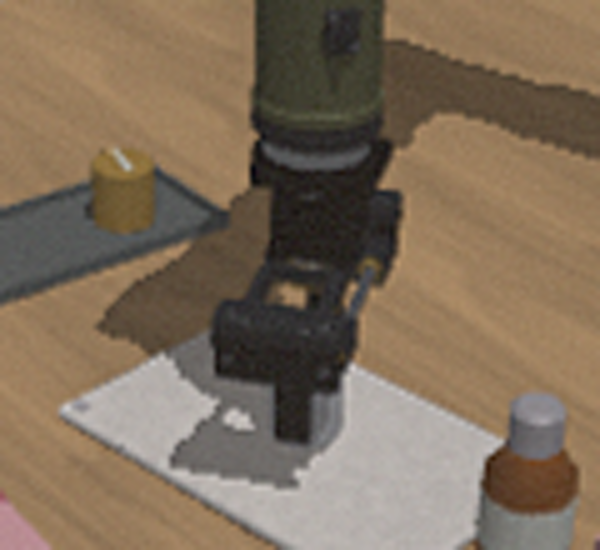

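Request:
carry_out --targets '[[[0.7,0,-0.6],[0,0,0]],[[0,0,0],[0,0,0]],[[0,0,0],[0,0,0]],[[0,0,0],[0,0,0]],[[0,0,0],[0,0,0]]]' --jaw 0 --squeeze 25

```text
time_s: 13.5
tool_pos: [0.5125, 0.0192, 0.0323]
tool_rot: [-90.0, -0.0, 37.5]
force: [0.8, -0.3, 0.5]
grip_width: 0.0466
```

Request:
carry_out --targets '[[[0,0.57,0],[0,8.5,0]],[[0,0.57,0],[0,8.5,0]],[[0,0.57,0],[0,8.5,0]],[[0,0.57,0],[0,8.5,0]],[[0,0.57,0],[0,8.5,0]],[[0,0.57,0],[0,8.5,0]],[[0,0.57,0],[0,8.5,0]],[[0,0.57,0],[0,8.5,0]],[[0,0.57,0],[0,8.5,0]]]'

```text
time_s: 14.4
tool_pos: [0.513, 0.0193, 0.0274]
tool_rot: [-89.9, -0.1, -39.4]
force: [0.4, -0.3, -0.1]
grip_width: 0.0467
```

```bash
python3 - <<'E'
from h import *
o=st(); print(np.round(o['qpos'],1),o['wrist_torque'])
E
```

```text
14.4 [513.   19.3  27.4] [-8.995e+01 -7.000e-02 -3.935e+01] F [ 0.4 -0.3 -0.1] w 46.7
[ 20.7  14.9 -28.5 113.5   8.8  53.6 -51.6] [-0.02270665 -0.24073457 -0.01768905]
```

Request:
carry_out --targets '[[[0,0.5,0],[0,8,0]],[[0,0.5,0],[0,8,0]],[[0,0.3,0],[0,5,0]],[[0,0,0],[0,0,0]]]'

```text
time_s: 14.8
tool_pos: [0.513, 0.0192, 0.0262]
tool_rot: [-89.9, -0.1, -60.0]
force: [1.4, -0.3, 1.5]
grip_width: 0.0462
```

```bash
python3 - <<'E'
from h import *
o=st(); print(o['wrist_torque']); snap('scene','s12.png',(220,130,300,210),7); o=st(); print(o['wrist_torque'])
E
```

```text
14.8 [513.   19.2  26.2] [-8.994e+01 -6.000e-02 -6.001e+01] F [ 1.4 -0.3  1.5] w 46.2
[-0.08072646 -0.17025044  0.05851557]
14.85 [512.9  19.2  26.2] [-8.995e+01 -5.000e-02 -5.988e+01] F [1.1 0.7 2.2] w 46.7
[-0.10162301 -0.26391371  0.02821609]
```

View pics/s12.png

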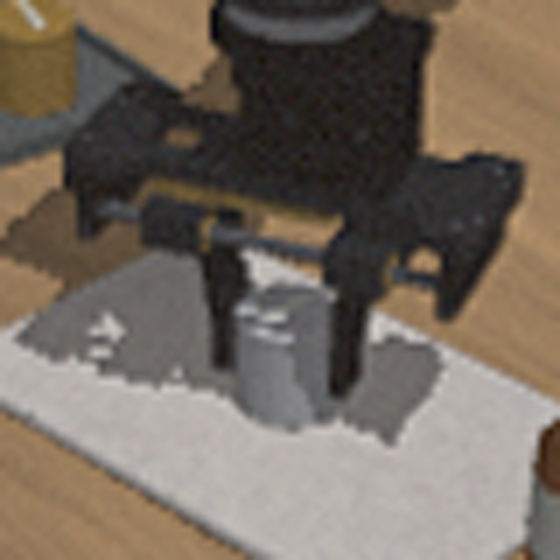

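Request:
carry_out --targets '[[[0,0.3,0],[0,8,0]],[[0,0.3,0],[0,8,0]],[[0,0.2,0],[0,8,0]]]'

```text
time_s: 15.15
tool_pos: [0.5135, 0.0189, 0.0258]
tool_rot: [-89.9, -0.0, -84.2]
force: [1.4, -1.8, 5.0]
grip_width: 0.0463
```

```bash
python3 - <<'E'
from h import *
o=st(); print(o['wrist_torque'])
E
```

```text
15.15 [513.5  18.9  25.8] [-8.987e+01 -5.000e-02 -8.418e+01] F [ 1.4 -1.8  5. ] w 46.3
[-0.42382402 -0.16763314  0.07392968]
```

Request:
carry_out --targets '[[[0,0,0],[0,8,0]],[[0,0,0],[0,8,0]],[[0,0,0],[0,8,0]]]'

```text
time_s: 15.45
tool_pos: [0.5135, 0.0184, 0.0258]
tool_rot: [-89.8, -0.0, -108.2]
force: [0.5, -1.4, 3.7]
grip_width: 0.0463
```

```bash
python3 - <<'E'
from h import *
o=st(); print(o['wrist_torque'],np.round(o['qpos'],1)); snap('scene','s13.png',(220,130,300,210),7); o=st(); print(o['wrist_torque'])
E
```

```text
15.45 [513.5  18.4  25.8] [-8.985e+01 -1.000e-02 -1.082e+02] F [ 0.5 -1.4  3.7] w 46.3
[-0.45337145 -0.18580409  0.01478268] [  12.4   14.   -19.1  113.8    5.8   53.  -118. ]
15.5 [513.5  18.5  25.8] [-8.9860e+01 -1.0000e-02 -1.0852e+02] F [ 1.1 -1.2  4.9] w 46.4
[-0.3595379  -0.10208258  0.01210514]
```

View pics/s13.png

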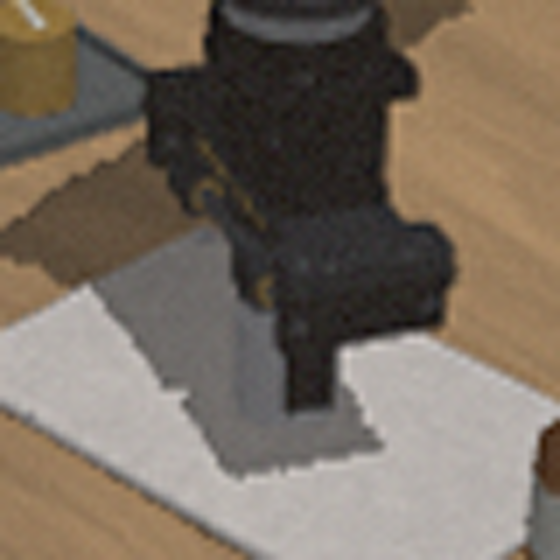

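Request:
carry_out --targets '[[[0,0,0],[0,0,0]],[[0,0,0],[0,0,0]],[[0,0,0],[0,0,0]],[[0,-20,0],[0,0,0]],[[0,-40,0],[0,0,0]],[[0,-50,0],[0,0,0]],[[0,-50,0],[0,0,0]],[[0,-50,0],[0,0,0]],[[0,-30,0],[0,0,0]],[[0,0,0],[0,0,0]]]' --jaw 0.85

```text
time_s: 16.5
tool_pos: [0.5147, 0.0196, 0.27]
tool_rot: [-89.5, 0.1, -107.9]
force: [0.7, -0.4, -0.0]
grip_width: 0.074
```

```bash
python3 - <<'E'
from h import *
im=snap('scene','s14.png',(200,100,320,210),6); o=st(); print(np.round(o['qpos'],1))
snap('top','t14.png')
for z in (.010,.016): 
    h=hullpts('scene',.513,.019,z,NUT); print(z,h.min(0),h.max(0), proj('scene',(.513,.019,z+.05)))
hs2=cv2.cvtColor(im,cv2.COLOR_RGB2HSV).astype(int)
E
```

```text
16.55 [513.3  19.4 266.9] [-8.9790e+01  6.0000e-02 -1.0792e+02] F [ 0.4  0.1 -1.3] w 73.9
[  14.1    1.3  -19.5   97.9    0.5   80.6 -113.4]
0.01 [252.48516316 170.0838993 ] [268.00604081 191.56847215] [260.37356036 174.11723381]
0.016 [252.51345476 168.47702293] [268.07851902 190.00693692] [260.42465845 172.49551374]
```

View pics/s14.png

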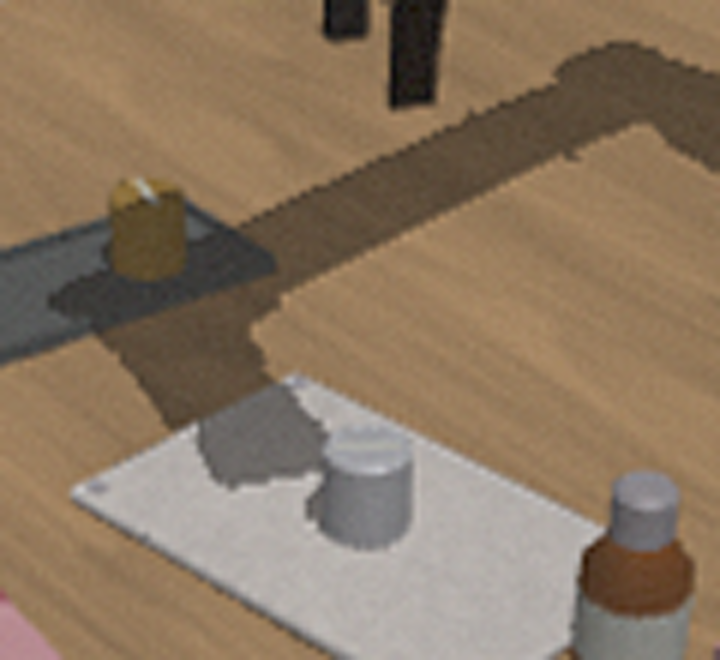

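View pics/t14.png

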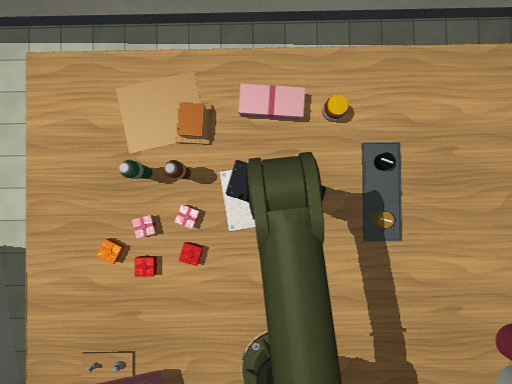

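```bash
cat >> h.py <<'E'
def boxes(n,im=None,lo=18):
    """pink boxes by mask fit (network mask filled, hue pink checked)"""
    if im is None: im=env.read_camera(n)
    hsv=cv2.cvtColor(im,cv2.COLOR_RGB2HSV).astype(int); out=[]
    for d in env.outline_of(n,'box_1'):
        m=d['mask']; a=m.sum()
        if d['p']<.3 or a<200 or a>900: continue
        s=np.median(hsv[m][:,1]); hh=np.median(hsv[m][:,0])
        g=np.median(im[m][:,1]);rr=np.median(im[m][:,0])
        if g/rr<0.35: continue
        m=m.astype(np.uint8); r=rect(m); c=atz(n,r[0],.03)
        f=lambda nn,q: boxpts(nn,q[0],q[1],q[2],0)
        best=min((fit(n,m,f,[c[0],c[1],w],[.006,.006,.2]) for w in np.radians([0,22,45,67])),key=lambda t:t[1])
        out.append((np.round(best[0][:2]*1000,1),round(np.degrees(best[0][2])%90,1),'err',round(best[1]),int(best[2]),'p',round(d['p'],2),np.round(d['xy']),'gr',round(g/rr,2)))
    return out
E
python3 - <<'E'
from h import *
snap('top','t15b.png',(90,190,230,290),5)
for n in ('top','scene'):
    for b in boxes(n): print(n,b)
E
```

```text
top (array([354.8, 489.7]), np.float64(63.5), 'err', 27, 458, 'p', 0.81, array([110., 257.]), 'gr', np.float64(0.53))
top (array([449.4, 264.6]), np.float64(66.9), 'err', 34, 369, 'p', 0.79, array([188., 215.]), 'gr', np.float64(0.75))
top (array([423.1, 388.4]), np.float64(13.7), 'err', 32, 441, 'p', 0.65, array([144., 226.]), 'gr', np.float64(0.7))
scene (array([420.4, 388.1]), np.float64(13.3), 'err', 35, 499, 'p', 0.91, array([369., 236.]), 'gr', np.float64(0.66))
scene (array([458. , 249.6]), np.float64(38.7), 'err', 187, 220, 'p', 0.69, array([326., 213.]), 'gr', np.float64(0.62))
scene (array([350.4, 488.2]), np.float64(60.9), 'err', 48, 566, 'p', 0.56, array([420., 248.]), 'gr', np.float64(0.55))
```

View pics/t15b.png

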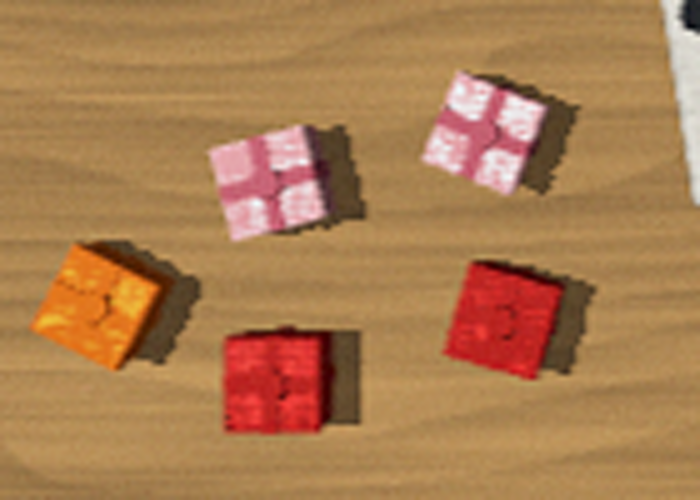

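Request:
carry_out --targets '[[[0,10,0],[0,-8.5,0]],[[0,10,0],[0,-8.5,0]],[[0,10,0],[0,-8.5,0]],[[0,10,0],[0,-8.5,0]],[[0,10,0],[0,-8.5,0]],[[0,10,0],[0,-8.5,0]],[[0,10,0],[0,-8.5,0]],[[0,10,0],[0,-8.5,0]],[[0,10,0],[0,-8.5,0]],[[0,10,0],[0,-8.5,0]],[[0,0,0],[0,-8.5,0]],[[0,0,0],[0,-8.5,0]]]' --jaw 1

```text
time_s: 18.05
tool_pos: [0.5114, 0.0192, 0.1635]
tool_rot: [-90.0, 0.2, -5.6]
force: [-0.6, 0.3, -0.2]
grip_width: 0.087
```

Request:
carry_out --targets '[[[0,0,0],[0,-8.5,0]],[[0,0,0],[0,-8.5,0]],[[0,0,0],[0,-8.5,0]],[[0,0,0],[0,-8.5,0]],[[0,0,0],[0,-8.5,0]],[[0,0,0],[0,-8.5,0]],[[0,0,0],[0,-8.5,0]],[[0,0,0],[0,-8.5,0]],[[0,0,0],[0,-5,0]],[[0,0,0],[0,0,0]]]'

```text
time_s: 19.05
tool_pos: [0.5117, 0.0191, 0.1641]
tool_rot: [-89.9, 0.0, 67.0]
force: [0.8, 0.6, 0.1]
grip_width: 0.0869
```

```bash
python3 - <<'E'
from h import *
o=st(); print(np.round(o['qpos'],1)); go(.4495,.2645,.1,67)
im=env.read_camera('top')
for d in env.outline_of('top','bottle_1'):
    if d['p']>.4 and 200<d['mask'].sum()<900:
        f=lambda n,q:hullpts(n,q[0],q[1],0,BOT); c=atz('top',d['xy'],.1)
        r=fit('top',d['mask'],f,c[:2],[.01,.01]); print('bottle',np.round(r[0]*1000),r[1],r[2],d['xy'])
# board places
w=.1465; B=np.array([.513,.019]); Rb=np.array([[np.cos(w),-np.sin(w)],[np.sin(w),np.cos(w)]])
for q in [(-.045,.095),(-.045,-.095),(.05,.1),(.05,-.1)]: print(q,np.round(B+Rb@q,4))
E
```

```text
19.05 [511.7  19.1 164.1] [-8.991e+01  3.000e-02  6.702e+01] F [0.8 0.6 0.1] w 86.9
[ 19.6   5.3 -25.9 106.1   2.4  69.3  59.9]
turn +y 0.02 (rows 0.0 ) then shift [201.5  64.1 153.2] rows 5.22
bottle [579. 274.] 21.09375 404 [175.3, 169.8]
bottle [582. 386.] 58.171875 447 [137.4, 170.9]
(-0.045, 0.095) [0.4546 0.1064]
(-0.045, -0.095) [ 0.4823 -0.0816]
(0.05, 0.1) [0.5479 0.1252]
(0.05, -0.1) [ 0.5771 -0.0726]
```

Request:
carry_out --targets '[[[33.6,10.7,25.5],[0,0,0]],[[33.6,10.7,25.5],[0,0,0]],[[33.6,10.7,25.5],[0,0,0]],[[33.6,10.7,25.5],[0,0,0]],[[33.6,10.7,25.5],[0,0,0]],[[33.5,10.6,25.7],[0,0,0]],[[0,0,0],[0,0,0]],[[0,0,0],[0,0,0]]]'

```text
time_s: 19.95
tool_pos: [0.4492, 0.2653, 0.1003]
tool_rot: [-89.9, 0.0, 67.1]
force: [-0.7, -0.4, 0.2]
grip_width: 0.0874
```

```bash
python3 - <<'E'
from h import *
im=snap('scene','s16.png',(280,130,440,290),4); o=st(); print(np.round(o['qpos'],1)); go(.4495,.2645,.01,67)
snap('top','t16.png',(90,130,290,290),4)
E
```

```text
20.0 [450.1 263.9 100.6] [-9.000e+01  6.000e-02  6.695e+01] F [ 0.3 -1.  -0.1] w 86.9
[  1.1  11.6 -37.6 108.5   8.   62.5  27.3]
turn +y -0.05 (rows 0.01 ) then shift [ 0.3 90.6  0.8] rows 1.81
```

View pics/s16.png

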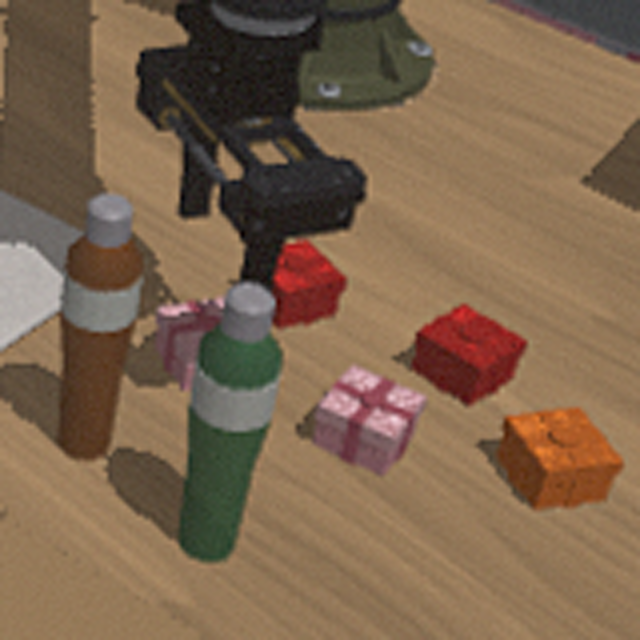

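View pics/t16.png

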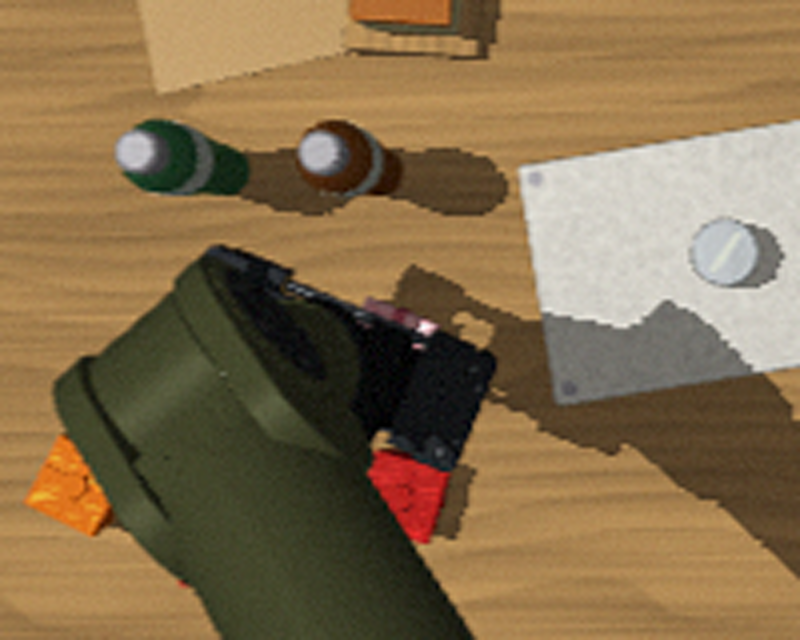

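Request:
carry_out --targets '[[[0.3,35,0.8],[0,0,0]],[[0,35,0],[0,0,0]],[[0,15,0],[0,0,0]],[[0,5,0],[0,0,0]],[[0,0,0],[0,0,0]],[[0,0,0],[0,0,0]]]'

```text
time_s: 20.65
tool_pos: [0.4507, 0.2655, 0.0123]
tool_rot: [-90.1, -0.1, 67.0]
force: [-0.3, -0.2, -0.4]
grip_width: 0.087
```

Request:
carry_out --targets '[[[0,0,0],[0,0,0]],[[0,0,0],[0,0,0]],[[0,0,0],[0,0,0]],[[0,0,0],[0,0,0]],[[0,0,0],[0,0,0]],[[0,0,0],[0,0,0]],[[0,-20,0],[0,0,0]],[[0,-30,0],[0,0,0]],[[0,0,0],[0,0,0]]]' --jaw 0 --squeeze 15

```text
time_s: 21.55
tool_pos: [0.4517, 0.2669, 0.0641]
tool_rot: [-90.2, -0.3, 67.0]
force: [0.8, 0.3, -1.0]
grip_width: 0.0544
```

```bash
python3 - <<'E'
from h import *
im=snap('scene','s17.png',(250,110,410,270),4); o=st(); print(np.round(o['qpos'],1)); go(.4546,.1064,.08,8.4); go(.4546,.1064,.08,67)
E
```

```text
21.6 [450.7 265.9  62.3] [-90.15  -0.15  66.99] F [ 0.7 -0.6 -1.8] w 54.5
[  0.2  14.5 -37.4 110.5  10.4  58.1  25.3]
turn +y 58.59 (rows 6.82 ) then shift [ -19.5  -17.7 -158.4] rows 3.21
turn +y -0.01 (rows 0.0 ) then shift [-145.3  -17.7  -65.9] rows 3.21
```

View pics/s17.png

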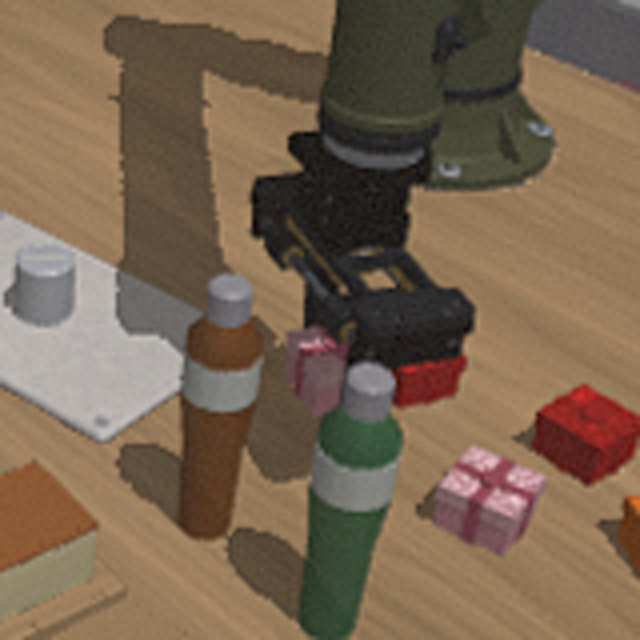

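Request:
carry_out --targets '[[[-36.3,-4.4,-16.5],[0,0,0]],[[-36.3,-4.4,-16.5],[0,0,0]],[[-36.3,-4.4,-16.5],[0,0,0]],[[-36.3,-4.4,-16.5],[0,0,0]],[[0,0,0],[0,8.37,0]],[[0,0,0],[0,8.37,0]],[[0,0,0],[0,8.37,0]],[[0,0,0],[0,8.37,0]],[[0,0,0],[0,8.37,0]],[[0,0,0],[0,8.37,0]],[[0,0,0],[0,8.37,0]],[[0,0,0],[0,0,0]]]'

```text
time_s: 22.8
tool_pos: [0.4524, 0.1054, 0.0772]
tool_rot: [-90.0, 0.1, 8.4]
force: [0.2, 0.2, -1.0]
grip_width: 0.0541
```

```bash
python3 - <<'E'
from h import *
im=snap('scene','s18.png',(220,90,380,250),4); o=st(); print(np.round(o['qpos'],1)); go(.4546,.1064,.0235,8.4)
E
```

```text
22.85 [452.6 105.5  77.4] [-90.01   0.11   8.59] F [-0.3 -0.3 -0.9] w 54.3
[ 12.    4.9 -29.3 117.4   2.8  58.5 -10.1]
turn +y 0.19 (rows 0.02 ) then shift [ 2.1 53.9  0.6] rows 1.08
```

View pics/s18.png

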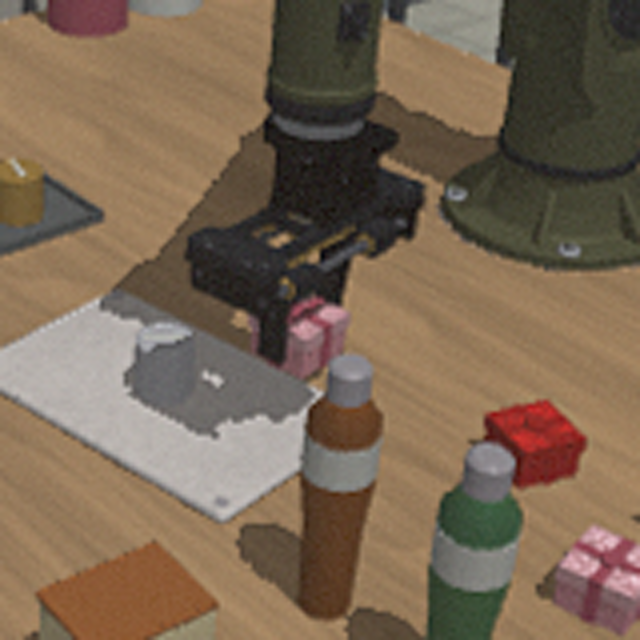

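Request:
carry_out --targets '[[[2.1,20,0.6],[0,0,0]],[[0,20,0],[0,0,0]],[[0,10,0],[0,0,0]],[[0,3,0],[0,0,0]],[[0,1,0],[0,0,0]],[[0,0,0],[0,0,0]]]'

```text
time_s: 23.45
tool_pos: [0.4559, 0.1067, 0.025]
tool_rot: [-90.0, -0.1, 8.4]
force: [-0.4, -0.1, -1.2]
grip_width: 0.0545
```

Request:
carry_out --targets '[[[0,1,0],[0,0,0]],[[0,1,0],[0,0,0]],[[0,0,0],[0,0,0]]]'

```text
time_s: 23.75
tool_pos: [0.4556, 0.1065, 0.0227]
tool_rot: [-90.0, -0.0, 8.4]
force: [0.3, -0.6, -1.3]
grip_width: 0.0545
```

Request:
carry_out --targets '[[[0,1,0],[0,0,0]],[[0,0,0],[0,0,0]]]'

```text
time_s: 23.95
tool_pos: [0.4553, 0.1065, 0.0214]
tool_rot: [-90.0, 0.0, 8.4]
force: [-0.7, -0.7, -1.4]
grip_width: 0.0541
```

Request:
carry_out --targets '[[[0,0,0],[0,0,0]],[[0,0,0],[0,0,0]],[[0,0,0],[0,0,0]],[[0,0,0],[0,0,0]],[[0,-30,0],[0,0,0]],[[0,-50,0],[0,0,0]],[[0,-50,0],[0,0,0]],[[0,-50,0],[0,0,0]],[[0,0,0],[0,0,0]]]' --jaw 1

```text
time_s: 24.85
tool_pos: [0.4598, 0.1078, 0.2088]
tool_rot: [-90.0, -0.8, 8.4]
force: [1.4, 0.7, -0.5]
grip_width: 0.0873
```

```bash
python3 - <<'E'
from h import *
im=snap('scene','s19.png',(220,110,440,290),3.5); o=st(); print(np.round(o['qpos'],1)); 
for n in ('top','scene'):
    for b in boxes(n): print(n,b)
go(.4225,.3883,.2,13.5);go(.4225,.3883,.2,103.5)
E
```

```text
24.9 [457.9 107.2 205.3] [-90.05  -0.46   8.4 ] F [-0.5 -0.3 -0.5] w 87.0
[ 13.6  -2.5 -29.  108.4  -1.2  73.4  -6.7]
top (array([423.1, 389.2]), np.float64(15.0), 'err', 32, 418, 'p', 0.91, array([143., 225.]), 'gr', np.float64(0.71))
top (array([353.5, 488.9]), np.float64(62.5), 'err', 29, 456, 'p', 0.7, array([110., 257.]), 'gr', np.float64(0.52))
scene (array([444.4,  90. ]), np.float64(30.0), 'err', 63, 309, 'p', 0.9, array([292., 186.]), 'gr', np.float64(0.66))
scene (array([349.7, 487.9]), np.float64(60.7), 'err', 48, 601, 'p', 0.84, array([418., 247.]), 'gr', np.float64(0.55))
turn +y -5.09 (rows 0.59 ) then shift [ 3.490e+01 -2.000e-01  2.817e+02] rows 5.68
turn +y -95.09 (rows 11.07 ) then shift [ 2.817e+02 -2.000e-01 -3.490e+01] rows 5.68
```

View pics/s19.png

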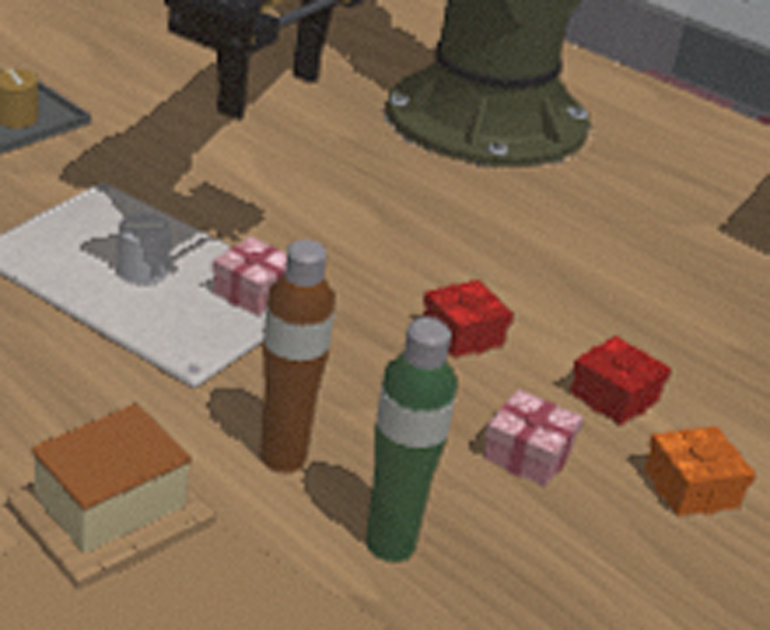

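Request:
carry_out --targets '[[[0,0,0],[0,-5.5,0]],[[5.7,0,47],[0,0,0]],[[5.7,0,47],[0,0,0]],[[5.7,0,47],[0,0,0]],[[5.7,0,47],[0,0,0]],[[5.7,0,47],[0,0,0]],[[5.7,0,47],[0,0,0]],[[0,40,0],[0,0,0]],[[0,40,0],[0,0,0]],[[0,20,0],[0,0,0]],[[0,0,0],[0,0,0]],[[0,0,0],[0,0,0]]]'

```text
time_s: 26.3
tool_pos: [0.4202, 0.3884, 0.1007]
tool_rot: [-90.0, 0.1, 13.9]
force: [-0.2, -0.4, 0.2]
grip_width: 0.0871
```

```bash
python3 - <<'E'
from h import *
im=snap('scene','s20.png',(280,110,460,290),4); o=st(); print(np.round(o['qpos'],1)); 
for b in boxes('scene',im): print(b)
go(.4228,.389,.01,14.2)
E
```

```text
26.35 [421.  389.  101.9] [-8.996e+01 -1.000e-02  1.391e+01] F [0.3 0.8 0.8] w 86.7
[ -9.3  19.2 -42.4 101.4  14.2  64.8 -42.3]
(array([349.2, 487.4]), np.float64(63.1), 'err', 38, 608, 'p', 0.9, array([419., 247.]), 'gr', np.float64(0.55))
(array([342. , 255.6]), np.float64(51.9), 'err', 143, 276, 'p', 0.85, array([349., 202.]), 'gr', np.float64(0.37))
(array([445.6,  91.3]), np.float64(31.6), 'err', 65, 316, 'p', 0.81, array([291., 187.]), 'gr', np.float64(0.67))
turn +y -0.3 (rows 0.03 ) then shift [ 1.3 92.6 -0.6] rows 1.85
```

View pics/s20.png

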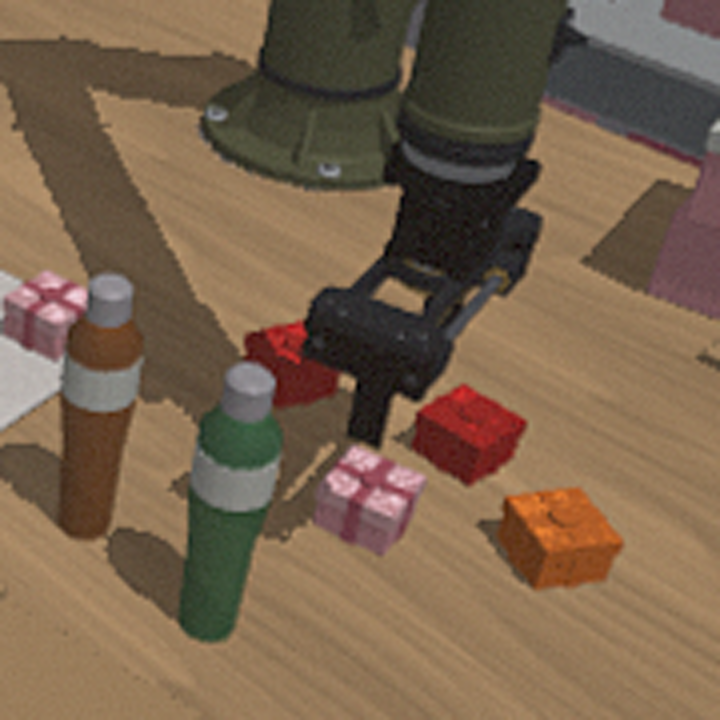

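Request:
carry_out --targets '[[[1.3,35,-0.6],[0,0,0]],[[0,35,0],[0,0,0]],[[0,16,0],[0,0,0]],[[0,6,0],[0,0,0]],[[0,0,0],[0,0,0]],[[0,0,0],[0,0,0]]]'

```text
time_s: 27.0
tool_pos: [0.4232, 0.3893, 0.0111]
tool_rot: [-89.9, -0.1, 13.9]
force: [-0.8, -0.8, 0.0]
grip_width: 0.087
```

Request:
carry_out --targets '[[[0,0,0],[0,0,0]],[[0,0,0],[0,0,0]],[[0,0,0],[0,0,0]],[[0,0,0],[0,0,0]],[[0,0,0],[0,0,0]],[[0,0,0],[0,0,0]],[[0,-20,0],[0,0,0]],[[0,-40,0],[0,0,0]],[[0,-40,0],[0,0,0]],[[0,-40,0],[0,0,0]],[[0,0,0],[0,0,0]]]' --jaw 0 --squeeze 15

```text
time_s: 28.1
tool_pos: [0.4246, 0.3913, 0.1553]
tool_rot: [-89.8, -0.5, 13.9]
force: [0.1, 0.6, -0.3]
grip_width: 0.0543
```

```bash
python3 - <<'E'
from h import *
im=snap('scene','s21.png',(280,90,460,270),4); o=st(); print(np.round(o['qpos'],1)); 
go(.4823,-.0816,.15,8.4);go(.4823,-.0816,.15,14)
E
```

```text
28.15 [423.5 389.7 152.3] [-89.89  -0.31  13.9 ] F [-0.4 -0.2 -1.5] w 54.2
[ -8.1  16.4 -43.5  98.3  12.1  69.7 -40.6]
turn +y 5.5 (rows 0.64 ) then shift [ -10.7    2.3 -474.9] rows 9.5
turn +y -0.1 (rows 0.01 ) then shift [ -57.     2.3 -471.6] rows 9.5
```

View pics/s21.png

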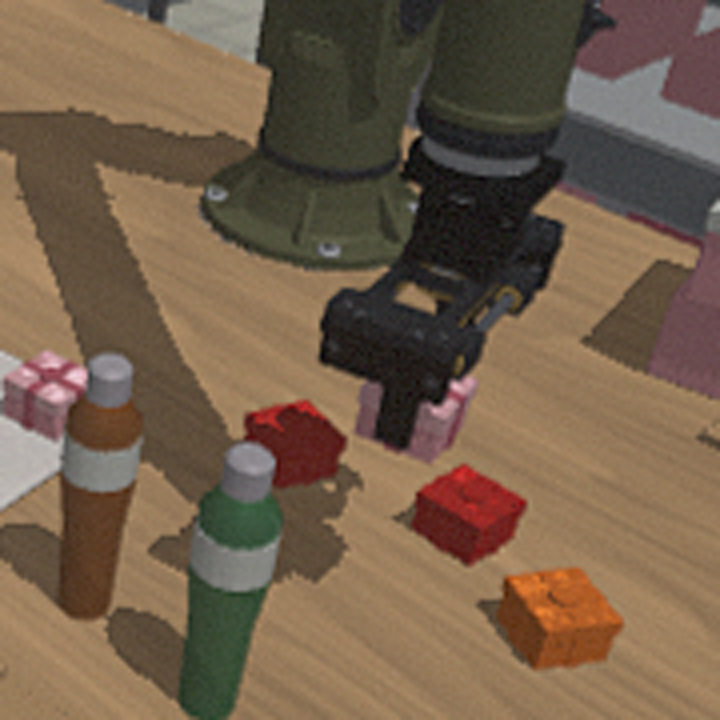

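Request:
carry_out --targets '[[[0,0,0],[0,5.5,0]],[[-1.1,0,-47.5],[0,0,0]],[[-1.1,0,-47.5],[0,0,0]],[[-1.1,0,-47.5],[0,0,0]],[[-1.1,0,-47.5],[0,0,0]],[[-1.1,0,-47.5],[0,0,0]],[[-1.1,0,-47.5],[0,0,0]],[[-1.1,0,-47.5],[0,0,0]],[[-1.1,0,-47.5],[0,0,0]],[[-1.1,0,-47.5],[0,0,0]],[[-1.1,0,-47.5],[0,0,0]],[[0,0,0],[0,0,0]]]'

```text
time_s: 29.35
tool_pos: [0.4793, -0.0913, 0.1474]
tool_rot: [-90.1, 0.2, 7.8]
force: [-0.6, 1.0, -0.7]
grip_width: 0.0544
```

```bash
python3 - <<'E'
from h import *
im=snap('scene','s22.png',(180,90,340,250),4); o=st(); print(np.round(o['qpos'],1)); 
go(.4823,-.0816,.0225)
E
```

```text
29.4 [479.3 -87.  147.4] [-89.96   0.2    7.99] F [-0.7  1.6 -1.9] w 54.4
[ 27.4   2.7 -20.7 110.5   1.   67.2  14.3]
turn +y 0.0 (rows 0.0 ) then shift [  3.7 124.9   4.9] rows 2.5
```

View pics/s22.png

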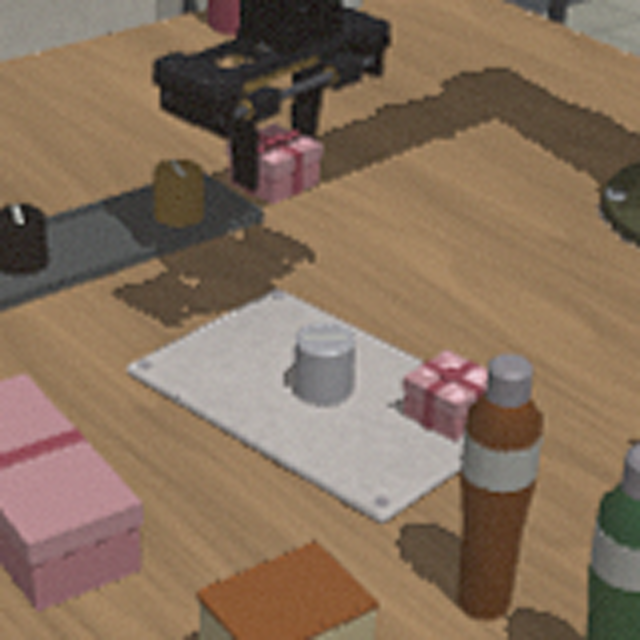

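Request:
carry_out --targets '[[[2,40,1],[0,0,0]],[[0,35,0],[0,0,0]],[[0,20,0],[0,0,0]],[[0,0,0],[0,0,0]],[[0,0,0],[0,0,0]],[[0,0,0],[0,0,0]]]'

```text
time_s: 30.0
tool_pos: [0.4837, -0.0815, 0.0556]
tool_rot: [-90.0, -0.1, 8.5]
force: [0.5, 0.8, -0.8]
grip_width: 0.0545
```

```bash
python3 - <<'E'
from h import *
o=st(); go(.4823,-.0816,.0215)
E
```

```text
30.0 [483.7 -81.5  55.6] [-90.03  -0.11   8.45] F [ 0.5  0.8 -0.8] w 54.5
turn +y 0.0 (rows 0.0 ) then shift [-1.4 34.1  0.1] rows 0.68
```

Request:
carry_out --targets '[[[-1,15,0],[0,0,0]],[[0,12,0],[0,0,0]],[[0,5,0],[0,0,0]],[[0,2,0],[0,0,0]],[[0,1,0],[0,0,0]],[[0,0,0],[0,0,0]],[[0,0,0],[0,0,0]]]'

```text
time_s: 30.7
tool_pos: [0.482, -0.0822, 0.0199]
tool_rot: [-90.0, -0.0, 8.4]
force: [-0.2, 0.3, -0.9]
grip_width: 0.0541
```

Request:
carry_out --targets '[[[0,0,0],[0,0,0]],[[0,0,0],[0,0,0]],[[0,0,0],[0,0,0]],[[0,0,0],[0,0,0]],[[0,-30,0],[0,0,0]],[[0,-50,0],[0,0,0]],[[0,-50,0],[0,0,0]],[[0,-50,0],[0,0,0]],[[0,-50,0],[0,0,0]],[[0,-50,0],[0,0,0]],[[0,0,0],[0,0,0]]]' --jaw 1

```text
time_s: 31.8
tool_pos: [0.4851, -0.0824, 0.3072]
tool_rot: [-90.3, -0.7, 8.4]
force: [-0.0, -0.4, 0.1]
grip_width: 0.0873
```

```bash
python3 - <<'E'
from h import *
im=snap('scene','s23.png',(180,110,380,290),4); o=st(); print(np.round(o['qpos'],1)); 
imt=snap('top','t23.png',(90,90,330,290),3)
f=lambda n,q:hullpts(n,q[0],q[1],0,BOT)
for d in env.outline_of('top','bottle_1'):
    if d['p']>.3 and 200<d['mask'].sum()<900:
        c=atz('top',d['xy'],.1)
        r=fit('top',d['mask'],f,c[:2],[.01,.01]); print('top bottle',np.round(r[0]*1000),r[1],r[2],d['xy'])
for d in env.outline_of('scene','bottle_1'):
    if d['p']>.3 and 400<d['mask'].sum()<2500:
        r=fit('scene',d['mask'],f,[.58,.28] if d['xy'][0]<320 else [.58,.386],[.01,.01]); print('scene bottle',np.round(r[0]*1000),r[1],r[2],d['xy'])
for X in [(.579,.274),(.582,.386)]: print(X,[np.round(proj(n,(X[0],X[1],z)),1) for n in ('top','scene') for z in (0,.195)])
E
```

```text
31.85 [483.6 -82.2 303.5] [-90.18  -0.41   8.41] F [ 0.2 -0.  -0.9] w 87.2
[ 28.   -2.4 -20.6  97.3  -0.8  84.5  15.8]
top bottle [579. 274.] 27.890625 404 [172.9, 170.5]
scene bottle [581. 390.] 82.171875 1209 [338.0, 235.1]
scene bottle [577. 275.] 123.046875 1001 [303.7, 208.6]
(0.579, 0.274) [array([184. , 172.3]), array([168.7, 167.1]), array([299.7, 241. ]), array([306.5, 181. ])]
(0.582, 0.386) [array([146.4, 171.9]), array([123.6, 166.6]), array([329.5, 265.4]), array([340.7, 203.5])]
```

View pics/s23.png

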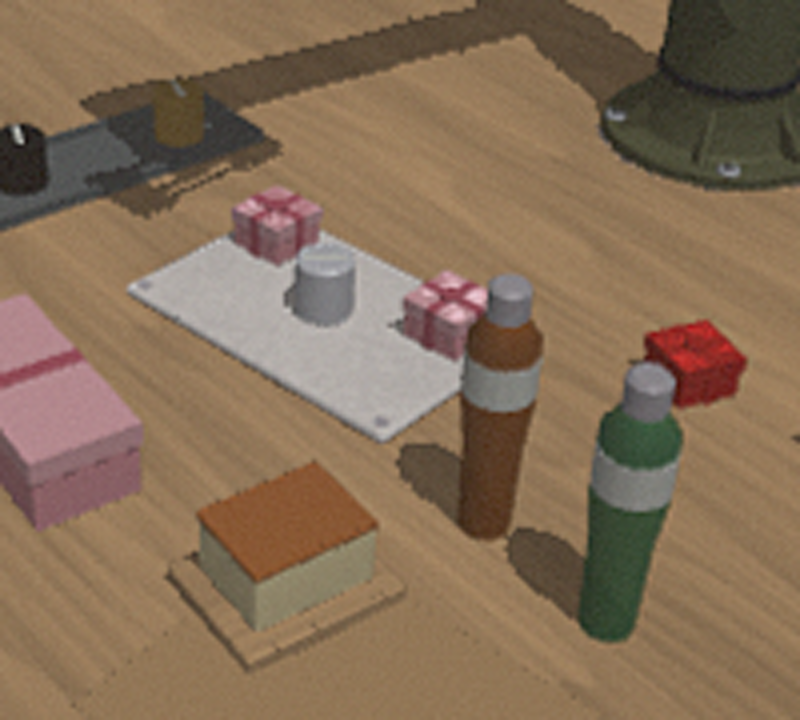

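View pics/t23.png

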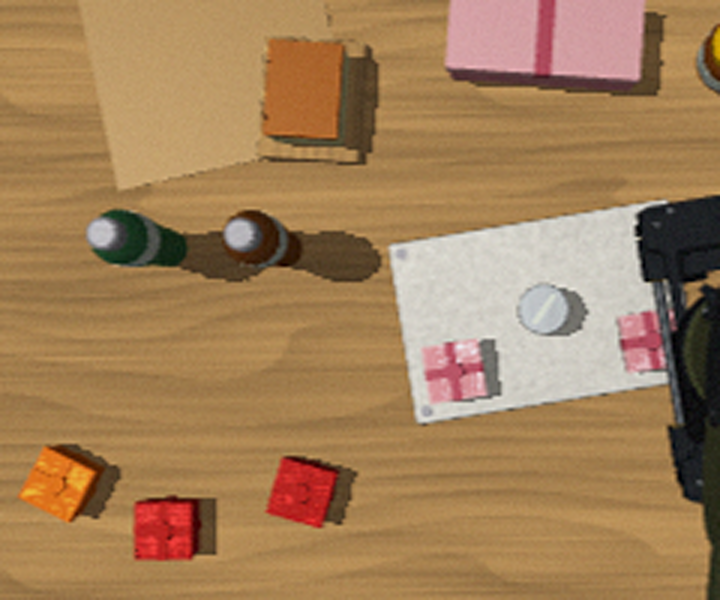

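```bash
python3 - <<'E'
from h import *
for c in [(170.2,168.3),(124.1,167.8)]: print('top cap',np.round(atz('top',c,.195)*1000,1))
for c in [(307.5,181.5),(342.2,204.3)]: print('scene cap',np.round(atz('scene',c,.195)*1000,1), 'bias corr',np.round(atz('scene',(c[0]-.8,c[1]),.195)*1000,1))
for c in [(301.3,241.5),(332.,266.5)]: print('scene foot?',np.round(atz('scene',(c[0]-.8,c[1]),0)*1000,1))
go(.578,.272,.30,98.4);go(.578,.272,.30,8.4); go(.578,.272,.30,-81.6)
E
```

```text
top cap [575.9 270.3 195. ]
top cap [579.  384.7 195. ]
scene cap [578.6 277.  195. ] bias corr [580.2 275.9 195. ]
scene cap [581.5 390.1 195. ] bias corr [582.9 389.  195. ]
scene foot? [578.9 276.8   0. ]
scene foot? [581.5 391.2   0. ]
turn +y -89.99 (rows 10.48 ) then shift [ 336.1   -2.  -147.8] rows 7.34
turn +y 0.01 (rows 0.0 ) then shift [147.8  -2.  336.1] rows 7.34
turn +y 90.01 (rows 10.48 ) then shift [-336.1   -2.   147.8] rows 7.34
```

Request:
carry_out --targets '[[[18.5,0,42],[0,0,0]],[[18.5,0,42],[0,0,0]],[[18.5,0,42],[0,0,0]],[[18.5,0,42],[0,0,0]],[[18.5,0,42],[0,0,0]],[[18.5,0,42],[0,0,0]],[[18.5,0,42],[0,0,0]],[[18.5,0,43],[0,0,0]],[[0,0,0],[0,0,0]],[[0,0,0],[0,0,0]],[[0,0,0],[0,0,0]]]'

```text
time_s: 33.1
tool_pos: [0.5787, 0.2712, 0.2981]
tool_rot: [-90.1, 0.1, 8.3]
force: [-0.4, -0.5, 1.3]
grip_width: 0.0872
```

```bash
python3 - <<'E'
from h import *
im=snap('scene','s24.png',(220,50,400,250),3.5); o=st(); print(np.round(o['qpos'],1)); 
go(.578,.2735,.22); 
E
```

```text
33.15 [579.  270.8 298.7] [-9.01e+01  6.00e-02  8.26e+00] F [ 0.2 -0.6 -0.7] w 87.1
[  0.7  19.5 -37.3  76.7  11.7  87.8 -27.2]
turn +y 0.0 (rows 0.0 ) then shift [-0.6 78.7  2.9] rows 1.57
```

View pics/s24.png

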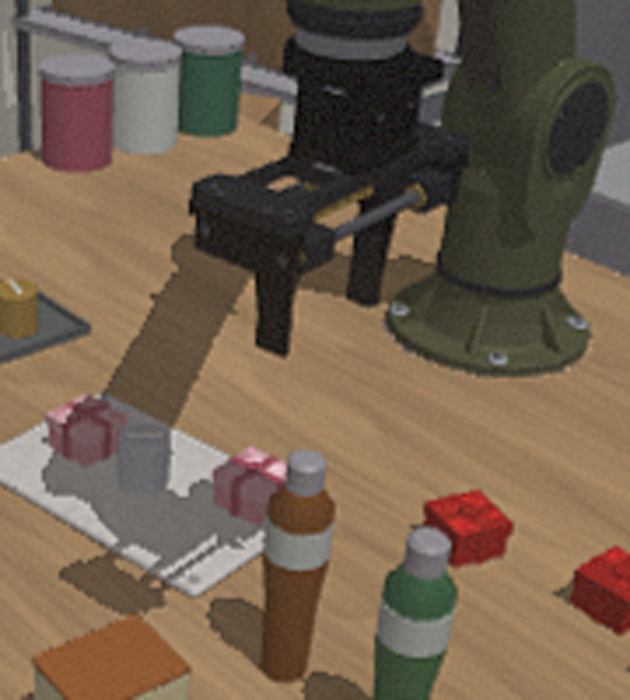

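Request:
carry_out --targets '[[[-0.6,30,2.5],[0,0,0]],[[0,30,0],[0,0,0]],[[0,18,0],[0,0,0]],[[0,0,0],[0,0,0]],[[0,0,0],[0,0,0]],[[0,0,0],[0,0,0]]]'

```text
time_s: 33.75
tool_pos: [0.5787, 0.275, 0.2234]
tool_rot: [-90.0, -0.2, 8.3]
force: [0.4, 0.4, -0.2]
grip_width: 0.0869
```

```bash
python3 - <<'E'
from h import *
im=snap('scene','s25.png',(250,110,390,250),5); o=st(); snap('top','t25.png',(90,110,290,260),4)
go(.578,.2735,.13); 
p=o['tool_pos'];print([np.round((proj('scene',p+np.array(d))-[250,110])*5) for d in ((0,0,0),(.0435*.989,.0435*.146,0),(-.0435*.989,-.0435*.146,0))])
E
```

```text
33.8 [578.7 275.3 223.4] [-89.98  -0.17   8.36] F [0.4 0.  1.1] w 87.0
turn +y 0.0 (rows 0.0 ) then shift [-0.8 93.1 -1.8] rows 1.86
[array([290., 306.]), array([234., 341.]), array([344., 273.])]
```

View pics/s25.png

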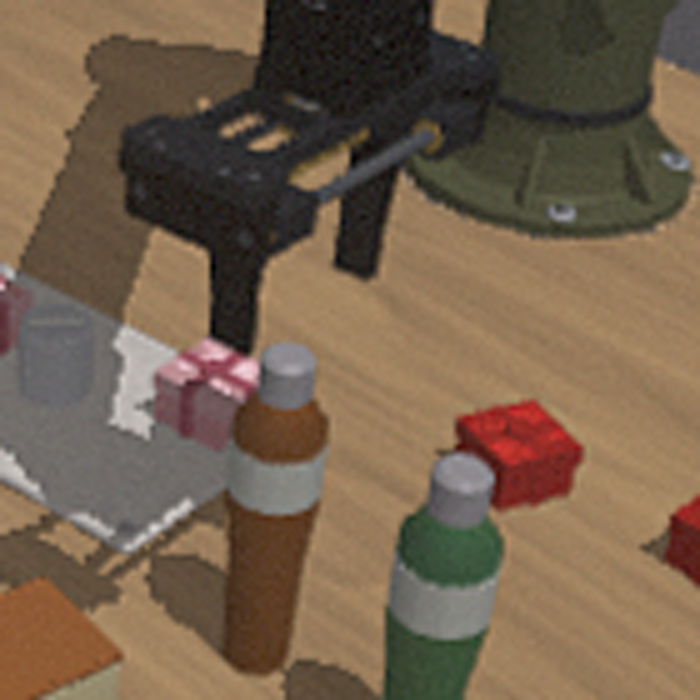

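View pics/t25.png

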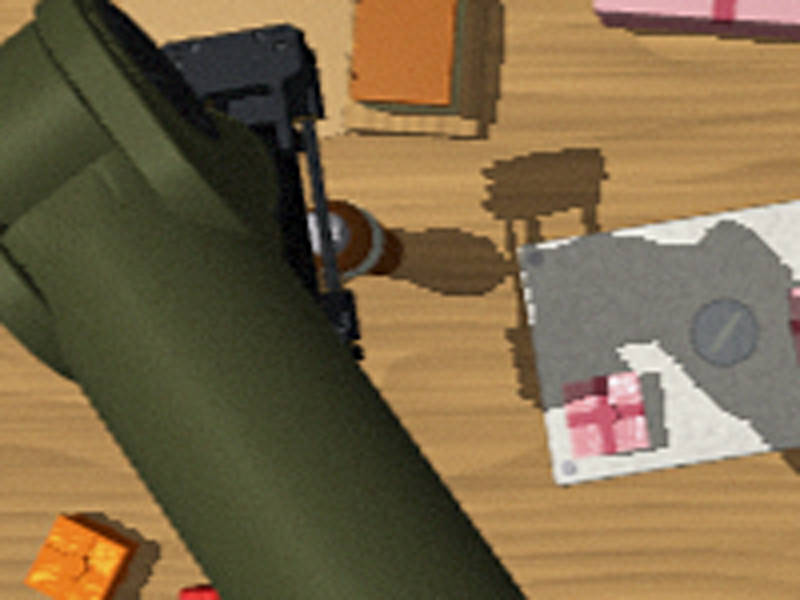

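Request:
carry_out --targets '[[[0,25,-0.5],[0,0,0]],[[0,25,0],[0,0,0]],[[0,22,0],[0,0,0]],[[0,14,0],[0,0,0]],[[0,6,0],[0,0,0]],[[0,0,0],[0,0,0]],[[0,0,0],[0,0,0]],[[0,0,0],[0,0,0]]]'

```text
time_s: 34.65
tool_pos: [0.5786, 0.2753, 0.1308]
tool_rot: [-90.0, -0.1, 8.4]
force: [0.6, 0.3, 1.3]
grip_width: 0.0871
```

```bash
python3 - <<'E'
from h import *
im=snap('scene','s26.png',(250,110,390,250),5); o=st(); go(.578,.2735,.13); 
E
```

```text
34.7 [578.5 275.2 130.7] [-89.97  -0.11   8.41] F [-0.3  0.5  0.5] w 86.7
turn +y 0.0 (rows 0.0 ) then shift [-0.8  0.7 -1.6] rows 0.04
```

View pics/s26.png

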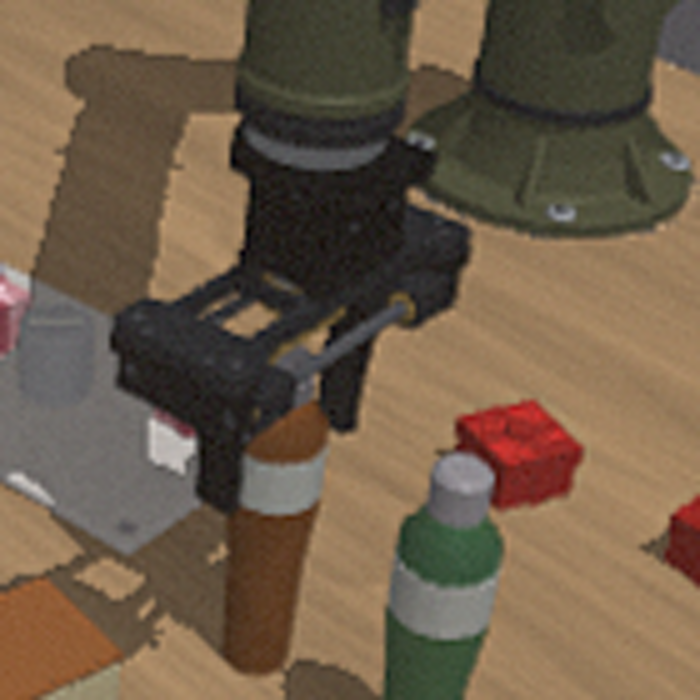

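Request:
carry_out --targets '[[[0,0,0],[0,0,0]],[[0,0,0],[0,0,0]],[[0,0,0],[0,0,0]],[[0,0,0],[0,0,0]]]' --jaw 0.62 --squeeze 10

```text
time_s: 35.1
tool_pos: [0.5779, 0.2747, 0.1295]
tool_rot: [-90.0, -0.0, 8.4]
force: [-0.5, 0.2, -0.1]
grip_width: 0.063
```

Request:
carry_out --targets '[[[0,0,0],[0,0,0]],[[0,0,0],[0,0,0]],[[0,0,0],[0,0,0]],[[0,0,0],[0,0,0]]]' --jaw 0.4 --squeeze 10

```text
time_s: 35.5
tool_pos: [0.5778, 0.2748, 0.1294]
tool_rot: [-90.0, 0.0, 8.4]
force: [-0.8, -0.8, -0.3]
grip_width: 0.0476
```

```bash
python3 - <<'E'
from h import *
im=snap('scene','s27.png',(250,110,390,250),5); o=st()
E
```

```text
35.55 [577.8 274.8 129.4] [-9.001e+01  2.000e-02  8.410e+00] F [-0.9  0.1  0. ] w 47.6
```

View pics/s27.png

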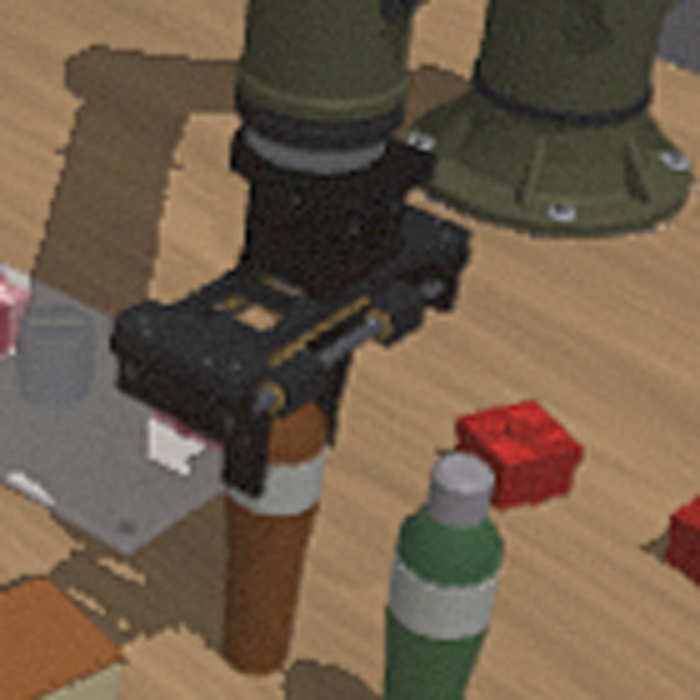

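Request:
carry_out --targets '[[[0,0,0],[0,0,0]],[[0,0,0],[0,0,0]],[[0,-5,0],[0,0,0]],[[0,-15,0],[0,0,0]],[[0,-25,0],[0,0,0]],[[0,-25,0],[0,0,0]],[[0,-20,0],[0,0,0]],[[0,-10,0],[0,0,0]],[[0,0,0],[0,0,0]]]' --jaw 0.4 --squeeze 30

```text
time_s: 36.45
tool_pos: [0.5787, 0.2754, 0.2316]
tool_rot: [-90.0, -0.2, 8.4]
force: [-0.6, 0.6, -2.5]
grip_width: 0.0472
```

```bash
python3 - <<'E'
from h import *
im=snap('scene','s28.png',(230,90,390,250),4); o=st(); go(.5771,-.0726,.23,8.4); print(np.round(o['qpos'],1))
E
```

```text
36.5 [578.1 274.9 230. ] [-9.00e+01 -6.00e-02  8.41e+00] F [-0.1 -0.6 -3.5] w 47.7
turn +y 0.01 (rows 0.0 ) then shift [ -51.7   -0.  -343.7] rows 6.95
[  0.8  20.8 -37.1  83.1  12.6  80.3 -28.2]
```

View pics/s28.png

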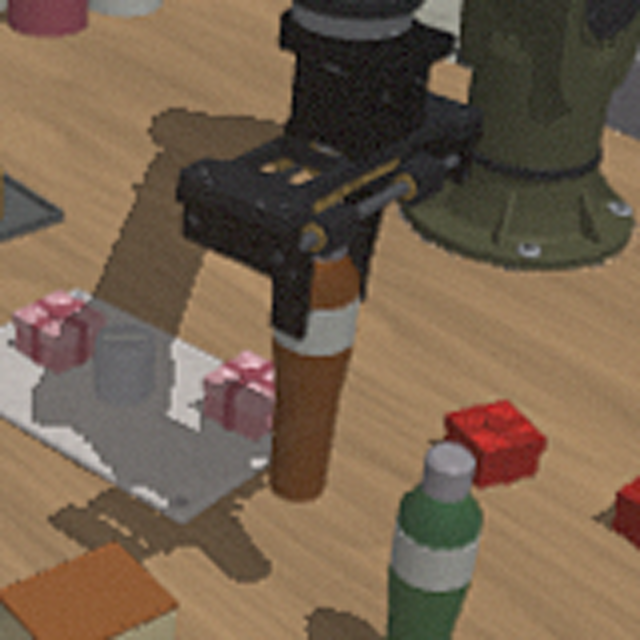

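Request:
carry_out --targets '[[[-1.8,0,-12],[0,0,0]],[[-3.8,0,-25],[0,0,0]],[[-5.1,0,-34],[0,0,0]],[[-5.1,0,-34],[0,0,0]],[[-5.1,0,-34],[0,0,0]],[[-5.1,0,-34],[0,0,0]],[[-5.1,0,-34],[0,0,0]],[[-5.1,0,-34],[0,0,0]],[[-5.1,0,-34],[0,0,0]],[[-5.1,0,-34],[0,0,0]],[[-3.3,0,-22],[0,0,0]],[[-1.8,0,-12],[0,0,0]]]'

```text
time_s: 37.7
tool_pos: [0.5756, -0.0763, 0.2279]
tool_rot: [-90.0, 0.2, 8.1]
force: [-0.5, -0.2, -3.1]
grip_width: 0.047
```

Request:
carry_out --targets '[[[0,0,0],[0,0,0]],[[0,0,0],[0,0,0]],[[0,0,0],[0,0,0]]]'

```text
time_s: 38.0
tool_pos: [0.5771, -0.0697, 0.2294]
tool_rot: [-89.9, -0.0, 8.6]
force: [-0.3, 0.9, -1.3]
grip_width: 0.047
```

```bash
python3 - <<'E'
from h import *
im=snap('scene','s29.png',(180,70,340,230),4); o=st(); go(.5771,-.0726,.141); print(np.round(o['qpos'],1))
E
```

```text
38.05 [577.1 -69.9 229.4] [-89.96  -0.     8.58] F [-0.3  0.7 -2.7] w 47.0
turn +y 0.0 (rows 0.0 ) then shift [-0.4 88.4 -2.7] rows 1.77
[ 28.3  11.7 -27.6  91.9   5.5  77.8   8.7]
```

View pics/s29.png

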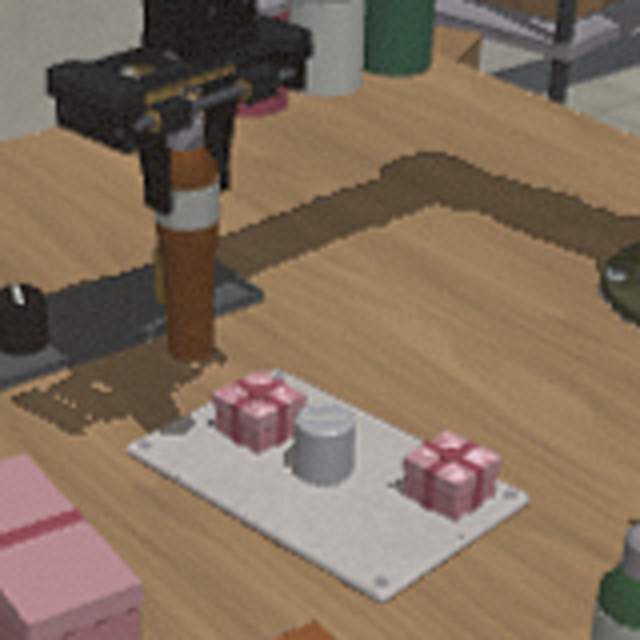

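Request:
carry_out --targets '[[[0,12,-1],[0,0,0]],[[0,22,-1],[0,0,0]],[[0,22,0],[0,0,0]],[[0,16,0],[0,0,0]],[[0,8,0],[0,0,0]],[[0,4,0],[0,0,0]],[[0,2,0],[0,0,0]],[[0,0,0],[0,0,0]],[[0,0,0],[0,0,0]]]'

```text
time_s: 38.95
tool_pos: [0.578, -0.0741, 0.1443]
tool_rot: [-90.0, -0.1, 8.4]
force: [-0.9, 0.1, -3.0]
grip_width: 0.047
```

Request:
carry_out --targets '[[[0,1,0],[0,0,0]],[[0,1,0],[0,0,0]],[[0,0,0],[0,0,0]]]'

```text
time_s: 39.25
tool_pos: [0.5773, -0.0741, 0.1415]
tool_rot: [-90.0, 0.0, 8.4]
force: [0.3, 0.6, -2.8]
grip_width: 0.047
```

Request:
carry_out --targets '[[[0,0.7,0],[0,0,0]],[[0,0.7,0],[0,0,0]],[[0,0,0],[0,0,0]]]'

```text
time_s: 39.55
tool_pos: [0.5773, -0.074, 0.1399]
tool_rot: [-90.0, 0.0, 8.4]
force: [-0.4, 0.2, -2.4]
grip_width: 0.0472
```

Request:
carry_out --targets '[[[0,0.5,0],[0,0,0]],[[0,0,0],[0,0,0]],[[0,0,0],[0,0,0]]]'

```text
time_s: 39.85
tool_pos: [0.5774, -0.074, 0.1396]
tool_rot: [-90.0, -0.0, 8.4]
force: [-0.4, 0.8, -2.7]
grip_width: 0.0471
```

Request:
carry_out --targets '[[[0,0.6,0],[0,0,0]],[[0,0,0],[0,0,0]],[[0,0,0],[0,0,0]]]'

```text
time_s: 40.15
tool_pos: [0.5775, -0.0741, 0.1393]
tool_rot: [-90.0, -0.0, 8.4]
force: [-1.3, -0.2, 0.7]
grip_width: 0.047
```

```bash
python3 - <<'E'
from h import *
im=snap('scene','s30.png',(180,90,320,230),5); o=st()
h=hullpts('scene',.5774,-.074,.01,BOT[:1]); print((h.min(0)-[180,90])*5,(h.max(0)-[180,90])*5)
E
```

```text
40.2 [577.5 -74.1 139.3] [-9.002e+01 -1.000e-02  8.400e+00] F [-1.2  0.3  0.3] w 47.1
[206.66810545 440.31368562] [261.78416238 470.56706831]
```

View pics/s30.png

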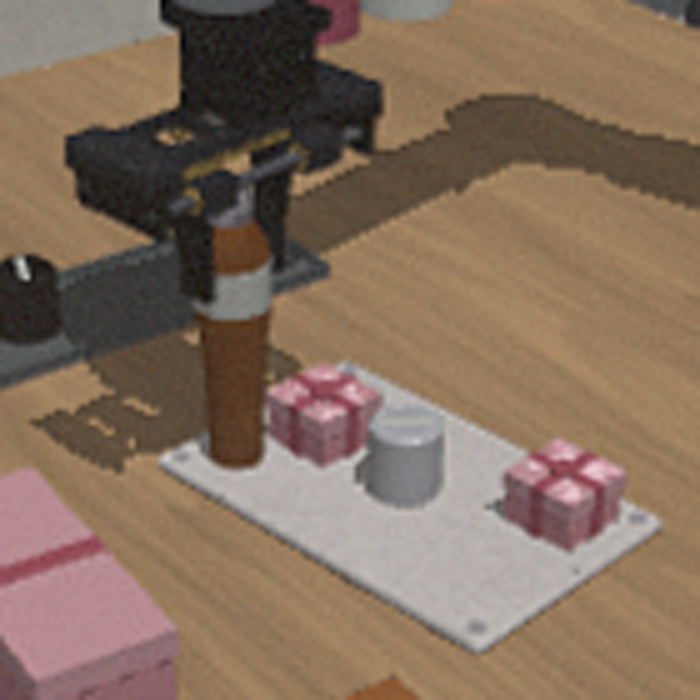

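Request:
carry_out --targets '[[[0,0,0],[0,0,0]],[[0,0,0],[0,0,0]],[[0,0,0],[0,0,0]],[[0,0,0],[0,0,0]]]' --jaw 0.65 --squeeze 10

```text
time_s: 40.6
tool_pos: [0.5775, -0.074, 0.139]
tool_rot: [-90.0, -0.0, 8.4]
force: [-0.3, 0.6, -0.2]
grip_width: 0.0561
```

Request:
carry_out --targets '[[[0,0,0],[0,0,0]],[[0,0,0],[0,0,0]],[[0,0,0],[0,0,0]],[[0,-10,0],[0,0,0]],[[0,-30,0],[0,0,0]],[[0,-40,0],[0,0,0]],[[0,-40,0],[0,0,0]],[[0,-40,0],[0,0,0]],[[0,0,0],[0,0,0]]]' --jaw 1

```text
time_s: 41.5
tool_pos: [0.5803, -0.0738, 0.3065]
tool_rot: [-90.2, -0.6, 8.4]
force: [0.4, 1.6, 0.5]
grip_width: 0.0867
```

```bash
python3 - <<'E'
from h import *
im=snap('scene','s31.png',(180,90,380,290),4); o=st(); go(.581,.388,.30)
f=lambda n,q:hullpts(n,q[0],q[1],0,BOT)
imt=snap('top','t31.png',(90,110,350,260),3)
for d in env.outline_of('top','bottle_1'):
    if d['p']>.3 and 200<d['mask'].sum()<900:
        c=atz('top',d['xy'],.1)
        r=fit('top',d['mask'],f,c[:2],[.01,.01]); print('top bottle',np.round(r[0]*1000),r[1],r[2],d['xy'])
E
```

```text
41.55 [579.1 -73.8 303.2] [-90.13  -0.39   8.42] F [ 0.5 -0.2 -0.6] w 87.4
turn +y 0.0 (rows 0.0 ) then shift [ 69.5   3.2 456.5] rows 9.24
top bottle [581. 386.] 32.984375 485 [135.7, 170.4]
```

View pics/s31.png

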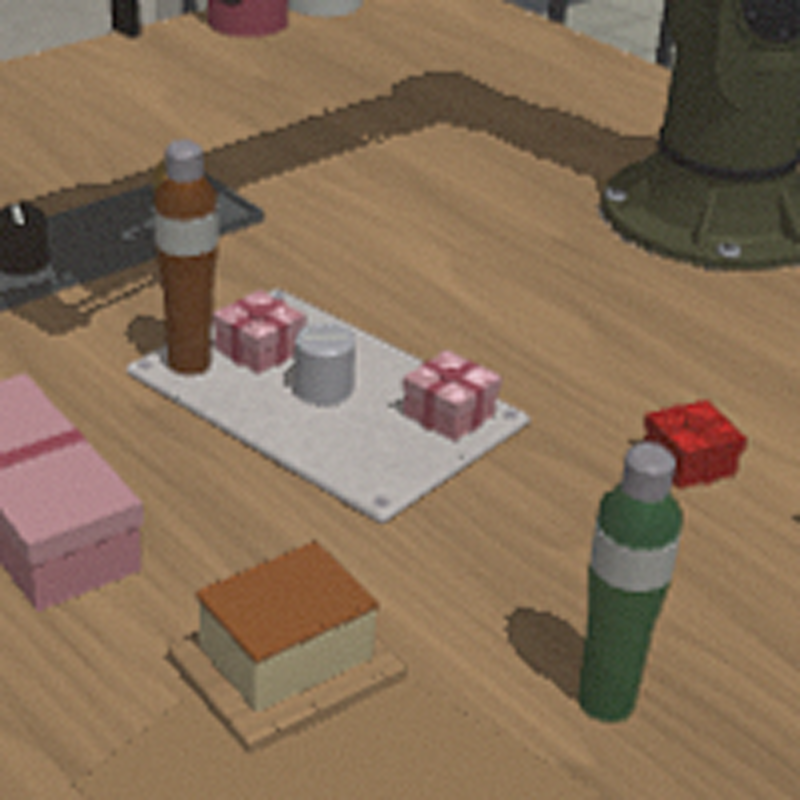

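View pics/t31.png

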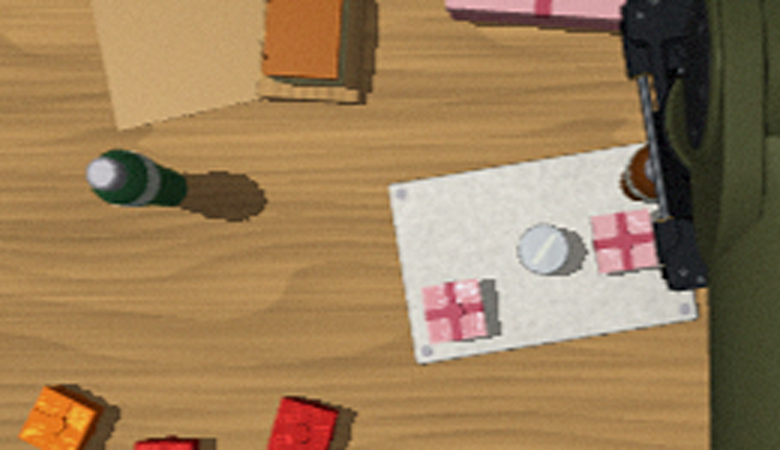

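Request:
carry_out --targets '[[[6.9,0,45.6],[0,0,0]],[[6.9,0,45.6],[0,0,0]],[[6.9,0,45.6],[0,0,0]],[[6.9,0,45.6],[0,0,0]],[[6.9,0,45.6],[0,0,0]],[[6.9,0,45.6],[0,0,0]],[[6.9,0,45.6],[0,0,0]],[[6.9,0,45.6],[0,0,0]],[[6.9,0,45.6],[0,0,0]],[[6.9,0,45.6],[0,0,0]],[[0,0,0],[0,0,0]],[[0,0,0],[0,0,0]]]'

```text
time_s: 42.85
tool_pos: [0.5774, 0.3885, 0.2964]
tool_rot: [-90.1, 0.2, 8.6]
force: [0.0, -0.7, 0.2]
grip_width: 0.0868
```

```bash
python3 - <<'E'
from h import *
o=st(); im=snap('scene','s32.png',(180,60,420,280),3.3); st(); go(.581,.388,.22); print(np.round(o['qpos'],1))
imt=snap('top','t32.png',(200,140,340,250),5)
for b in boxes('top',imt): print(b)
E
```

```text
42.85 [577.4 388.5 296.4] [-90.07   0.22   8.62] F [ 0.  -0.7  0.2] w 86.8
42.9 [578.7 386.5 297.1] [-90.12   0.15   8.44] F [-0.7 -0.5 -0.7] w 87.1
turn +y 0.0 (rows 0.0 ) then shift [ 2.5 77.1  1.1] rows 1.54
[-10.6  27.8 -39.4  67.2  17.1  90.8 -37.8]
(array([455.8, 106.4]), np.float64(9.3), 'err', 22, 375, 'p', 0.7, array([241., 215.]), 'gr', np.float64(0.49))
(array([521.3, -58.7]), np.float64(8.0), 'err', 31, 370, 'p', 0.68, array([300., 192.]), 'gr', np.float64(0.77))
```

View pics/s32.png

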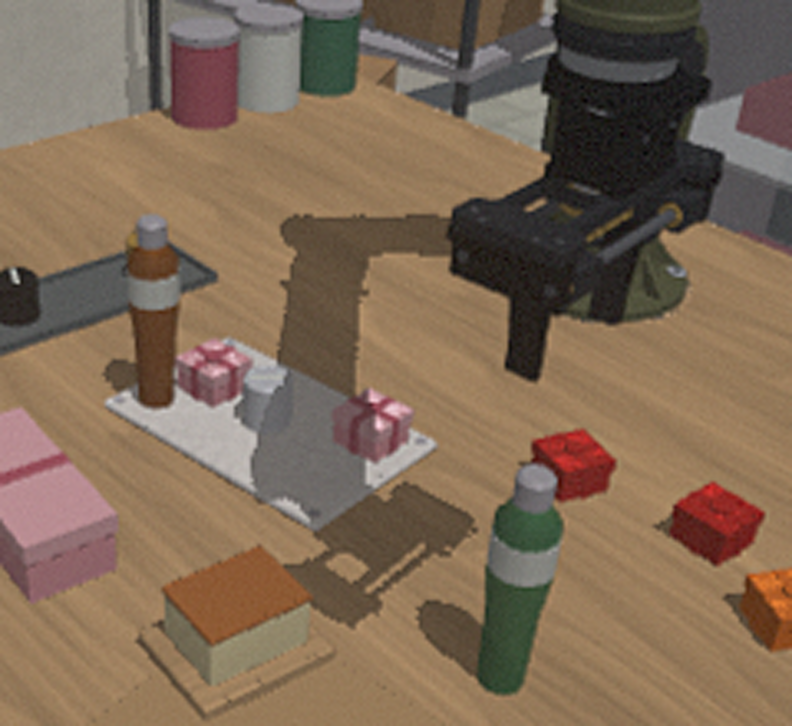

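View pics/t32.png

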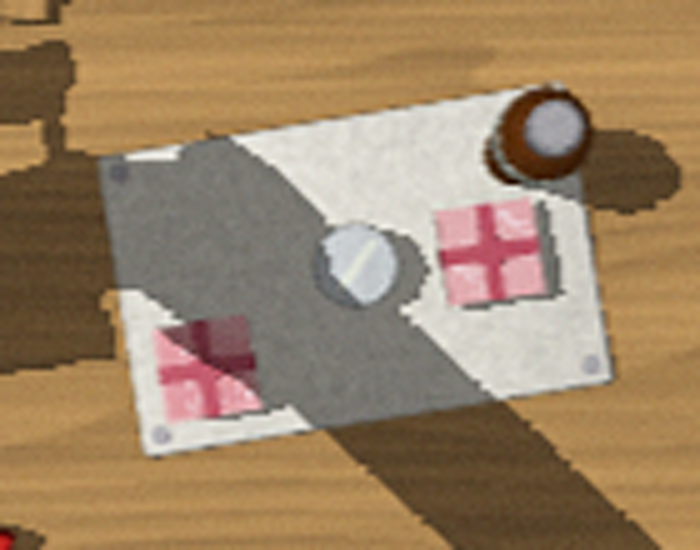

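Request:
carry_out --targets '[[[1.8,30,0.6],[0,0,0]],[[0,30,0],[0,0,0]],[[0,16,0],[0,0,0]],[[0,0,0],[0,0,0]],[[0,0,0],[0,0,0]],[[0,0,0],[0,0,0]]]'

```text
time_s: 43.6
tool_pos: [0.5814, 0.3884, 0.225]
tool_rot: [-89.9, -0.2, 8.4]
force: [-0.3, 0.2, 0.4]
grip_width: 0.0869
```

```bash
python3 - <<'E'
from h import *
o=st(); im=snap('scene','s33.png',(280,110,420,280),4.5); go(.581,.388,.13); print(np.round(o['qpos'],1))
E
```

```text
43.6 [581.4 388.4 225. ] [-89.93  -0.15   8.38] F [-0.3  0.2  0.4] w 86.9
turn +y 0.0 (rows 0.0 ) then shift [-0.4 95.  -0.5] rows 1.9
[ -9.6  29.  -38.9  73.9  17.9  82.9 -38.7]
```

View pics/s33.png

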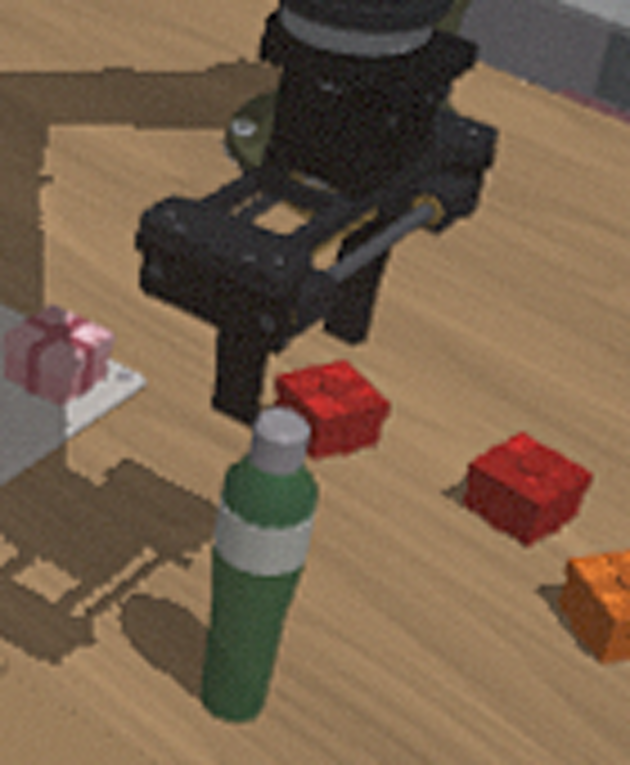

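Request:
carry_out --targets '[[[-0.3,25,0],[0,0,0]],[[0,20,0],[0,0,0]],[[0,10,0],[0,0,0]],[[0,0,0],[0,0,0]],[[0,0,0],[0,0,0]]]'

```text
time_s: 44.15
tool_pos: [0.5808, 0.3885, 0.1691]
tool_rot: [-90.0, -0.1, 8.4]
force: [-0.0, -0.3, 0.1]
grip_width: 0.087
```

```bash
python3 - <<'E'
from h import *
o=st(); im=env.read_camera('scene'); b=cv2.cvtColor(im,cv2.COLOR_RGB2BGR)[140:260,290:400]
b=cv2.resize(b,None,fx=6,fy=6,interpolation=cv2.INTER_CUBIC)
p=o['tool_pos']
def P(X): return tuple(int(v) for v in ((proj('scene',X)+[.5+.8,.5]-[290,140])*6))
for x,y,col in ((p[0],p[1],(0,0,255)),):
    h=((hullpts('scene',x,y,0,BOT)+[1.3,.5]-[290,140])*6).astype(np.float32); cv2.polylines(b,[cv2.convexHull(h).astype(int)],True,col,1)
cv2.imwrite('pics/s34.png',b); go(.581,.388,.13)
E
```

```text
44.15 [580.8 388.5 169.1] [-8.996e+01 -7.000e-02  8.410e+00] F [-0.  -0.3  0.1] w 87.0
turn +y 0.0 (rows 0.0 ) then shift [-0.  39.5 -0.6] rows 0.79
```

View pics/s34.png

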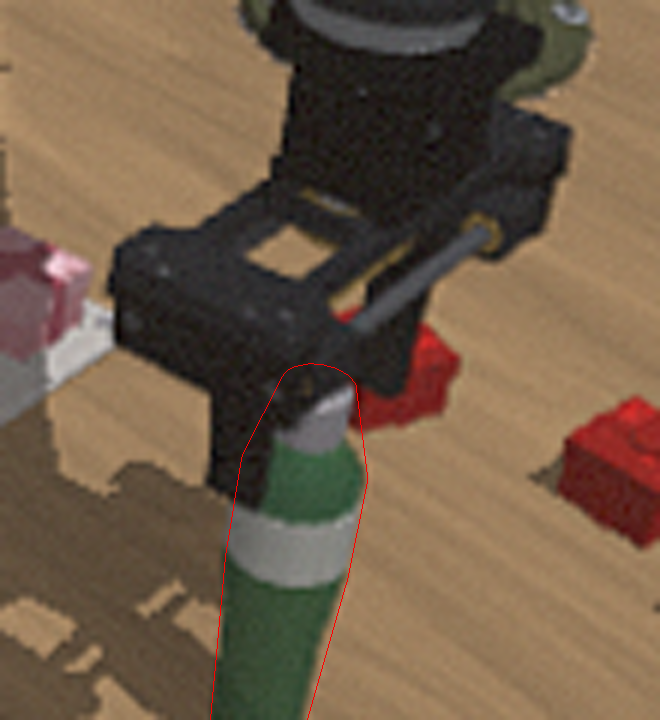

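Request:
carry_out --targets '[[[0,18,0],[0,0,0]],[[0,12,0],[0,0,0]],[[0,6,0],[0,0,0]],[[0,3,0],[0,0,0]],[[0,0,0],[0,0,0]],[[0,0,0],[0,0,0]],[[0,0,0],[0,0,0]]]'

```text
time_s: 44.9
tool_pos: [0.5806, 0.3882, 0.1296]
tool_rot: [-90.0, -0.1, 8.4]
force: [0.5, -0.2, 0.1]
grip_width: 0.0872
```

Request:
carry_out --targets '[[[0,0,0],[0,0,0]],[[0,0,0],[0,0,0]],[[0,0,0],[0,0,0]],[[0,0,0],[0,0,0]]]' --jaw 0.62 --squeeze 10

```text
time_s: 45.3
tool_pos: [0.5804, 0.388, 0.129]
tool_rot: [-90.0, -0.0, 8.4]
force: [0.5, -0.6, 0.4]
grip_width: 0.0626
```

Request:
carry_out --targets '[[[0,0,0],[0,0,0]],[[0,0,0],[0,0,0]],[[0,0,0],[0,0,0]],[[0,0,0],[0,0,0]]]' --jaw 0.4 --squeeze 10

```text
time_s: 45.7
tool_pos: [0.5803, 0.388, 0.1289]
tool_rot: [-90.0, 0.0, 8.4]
force: [-0.2, -0.4, -0.3]
grip_width: 0.0477
```

```bash
python3 - <<'E'
from h import *
o=st(); im=snap('scene','s35.png',(280,110,420,280),4.5)
E
```

```text
45.7 [580.3 388.  128.9] [-9.001e+01  1.000e-02  8.410e+00] F [-0.2 -0.4 -0.3] w 47.7
```

View pics/s35.png

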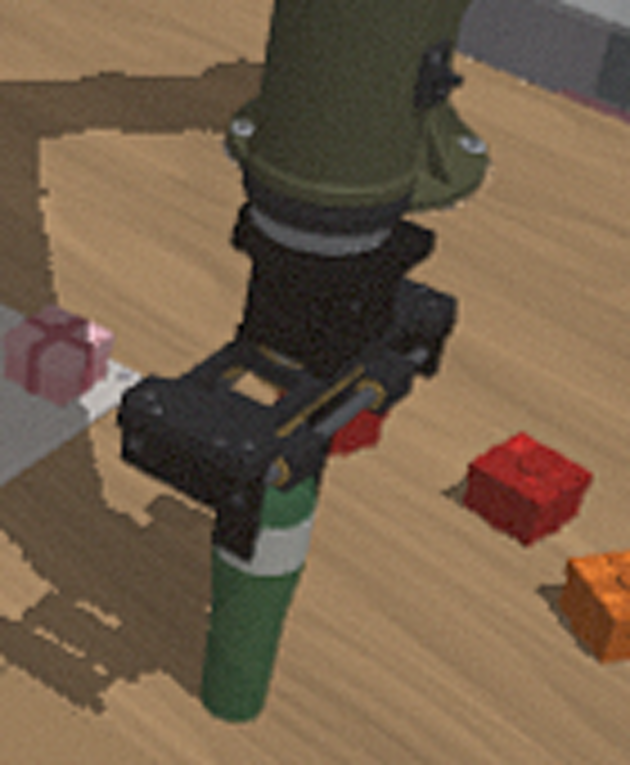

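Request:
carry_out --targets '[[[0,0,0],[0,0,0]],[[0,0,0],[0,0,0]],[[0,-5,0],[0,0,0]],[[0,-15,0],[0,0,0]],[[0,-25,0],[0,0,0]],[[0,-25,0],[0,0,0]],[[0,-12,0],[0,0,0]],[[0,-5,0],[0,0,0]],[[0,0,0],[0,0,0]],[[0,0,0],[0,0,0]]]' --jaw 0.4 --squeeze 30

```text
time_s: 46.75
tool_pos: [0.5799, 0.3875, 0.2146]
tool_rot: [-90.1, 0.1, 8.4]
force: [0.1, 1.4, -3.6]
grip_width: 0.0473
```

```bash
python3 - <<'E'
from h import *
o=st(); go(.5485,.1245,.215,8.4)
E
```

```text
46.75 [579.9 387.5 214.6] [-90.06   0.1    8.41] F [ 0.1  1.4 -3.6] w 47.3
turn +y 0.01 (rows 0.0 ) then shift [ -69.5   -0.4 -255.6] rows 5.3
```

Request:
carry_out --targets '[[[-3.3,0,-12],[0,0,0]],[[-6.5,0,-24],[0,0,0]],[[-8.7,0,-32],[0,0,0]],[[-8.7,0,-32],[0,0,0]],[[-8.7,0,-32],[0,0,0]],[[-8.7,0,-32],[0,0,0]],[[-8.7,0,-32],[0,0,0]],[[-8.7,0,-32],[0,0,0]],[[-4.9,0,-18],[0,0,0]],[[-2.6,0,-9.6],[0,0,0]],[[0,0,0],[0,0,0]],[[0,0,0],[0,0,0]]]'

```text
time_s: 47.95
tool_pos: [0.5487, 0.1261, 0.2158]
tool_rot: [-89.9, 0.0, 8.5]
force: [-0.1, -0.3, -3.2]
grip_width: 0.0473
```

```bash
python3 - <<'E'
from h import *
im=snap('scene','s36.png',(200,70,380,250),4); o=st(); go(.5485,.1245,.143)
E
```

```text
48.0 [548.7 126.7 215.9] [-89.94  -0.     8.52] F [-0.2  0.8 -2.9] w 47.3
turn +y 0.0 (rows 0.0 ) then shift [-0.5 72.9 -2.1] rows 1.46
```

View pics/s36.png

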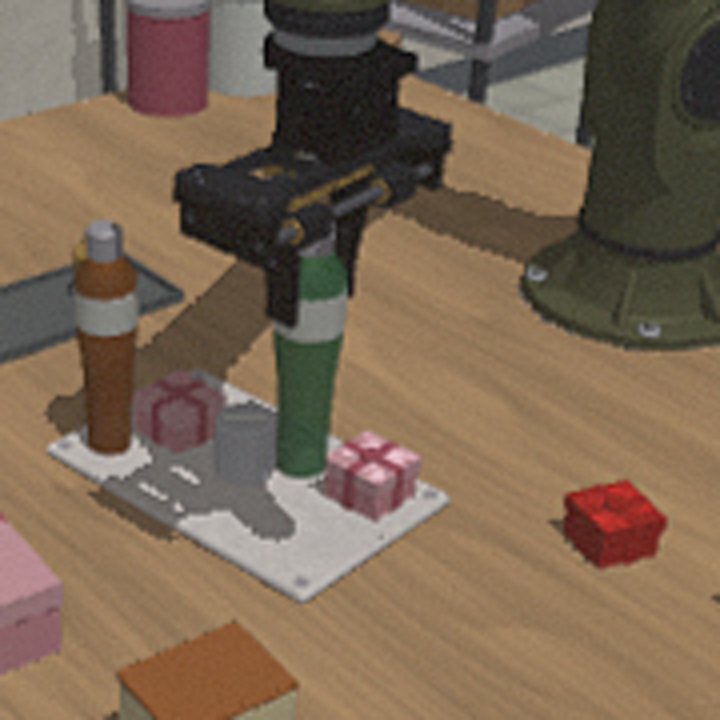

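Request:
carry_out --targets '[[[0,12,-1],[0,0,0]],[[0,22,-1],[0,0,0]],[[0,20,0],[0,0,0]],[[0,10,0],[0,0,0]],[[0,6,0],[0,0,0]],[[0,3,0],[0,0,0]],[[0,1,0],[0,0,0]],[[0,0,0],[0,0,0]],[[0,0,0],[0,0,0]],[[0,0,0],[0,0,0]]]'

```text
time_s: 49.0
tool_pos: [0.5497, 0.1231, 0.1426]
tool_rot: [-90.0, -0.1, 8.4]
force: [0.2, 0.1, -2.8]
grip_width: 0.0471
```

Request:
carry_out --targets '[[[0,0.7,0],[0,0,0]],[[0,0.7,0],[0,0,0]],[[0,0,0],[0,0,0]]]'

```text
time_s: 49.3
tool_pos: [0.5492, 0.1229, 0.1405]
tool_rot: [-90.0, 0.0, 8.4]
force: [-0.2, -0.2, -3.0]
grip_width: 0.0474
```

Request:
carry_out --targets '[[[0,0.7,0],[0,0,0]],[[0,0.5,0],[0,0,0]],[[0,0,0],[0,0,0]]]'

```text
time_s: 49.6
tool_pos: [0.5492, 0.1229, 0.1392]
tool_rot: [-90.0, 0.0, 8.4]
force: [-0.5, 0.5, -2.5]
grip_width: 0.0475
```

Request:
carry_out --targets '[[[0,0.5,0],[0,0,0]],[[0,0,0],[0,0,0]],[[0,0,0],[0,0,0]]]'

```text
time_s: 49.9
tool_pos: [0.5493, 0.123, 0.1389]
tool_rot: [-90.0, -0.0, 8.4]
force: [0.3, 0.1, -3.2]
grip_width: 0.0468
```

Request:
carry_out --targets '[[[0,0.6,0],[0,0,0]],[[0,0,0],[0,0,0]],[[0,0,0],[0,0,0]]]'

```text
time_s: 50.2
tool_pos: [0.5494, 0.1231, 0.1388]
tool_rot: [-90.0, -0.0, 8.4]
force: [-1.2, -0.3, 2.7]
grip_width: 0.0471
```

```bash
python3 - <<'E'
from h import *
im=snap('scene','s37.png',(200,70,380,250),4); o=st()
E
```

```text
50.25 [549.4 123.1 138.8] [-9.001e+01 -2.000e-02  8.410e+00] F [-1.5  0.1  3.3] w 47.1
```

View pics/s37.png

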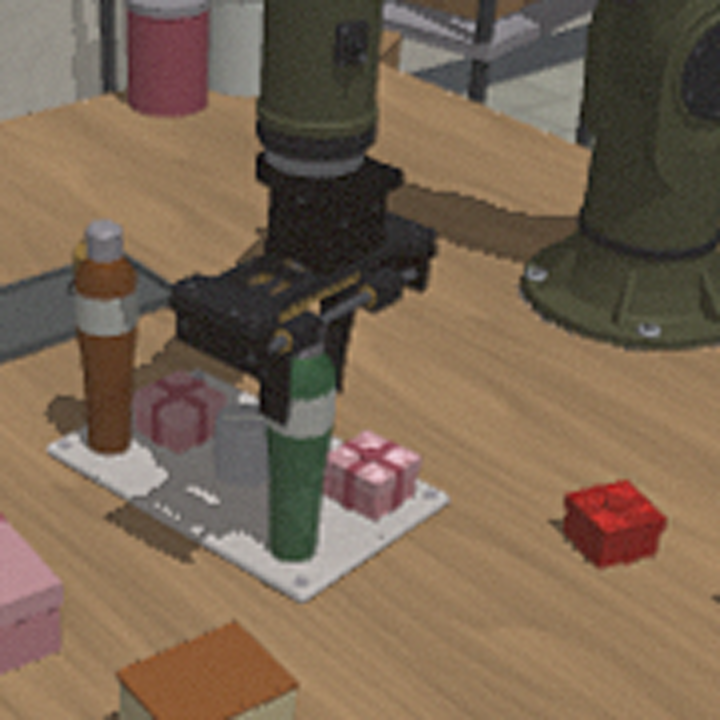

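Contact made; releasing.

Request:
carry_out --targets '[[[0,0,0],[0,0,0]],[[0,0,0],[0,0,0]],[[0,0,0],[0,0,0]],[[0,0,0],[0,0,0]]]' --jaw 0.65 --squeeze 10

```text
time_s: 50.65
tool_pos: [0.5493, 0.1229, 0.1381]
tool_rot: [-90.0, -0.0, 8.4]
force: [-0.2, -0.8, 0.8]
grip_width: 0.0561
```

Request:
carry_out --targets '[[[0,0,0],[0,0,0]],[[0,0,0],[0,0,0]],[[0,0,0],[0,0,0]],[[0,-10,0],[0,0,0]],[[0,-30,0],[0,0,0]],[[0,-40,0],[0,0,0]],[[0,-40,0],[0,0,0]],[[0,-40,0],[0,0,0]],[[0,0,0],[0,0,0]]]' --jaw 1

```text
time_s: 51.55
tool_pos: [0.552, 0.1243, 0.3054]
tool_rot: [-90.0, -0.7, 8.4]
force: [0.1, -0.4, -0.3]
grip_width: 0.0869
```

Request:
carry_out --targets '[[[6,0,45],[0,0,0]],[[6,0,45],[0,0,0]],[[6,0,45],[0,0,0]],[[6,0,45],[0,0,0]],[[6,0,45],[0,0,0]],[[0,0,0],[0,0,0]],[[0,0,0],[0,0,0]],[[0,0,0],[0,0,0]]]'

```text
time_s: 52.35
tool_pos: [0.5467, 0.3486, 0.2981]
tool_rot: [-90.1, -0.0, 8.3]
force: [0.1, -0.2, -0.5]
grip_width: 0.0871
```

```bash
python3 - <<'E'
from h import *
im=snap('scene','s38.png',(130,80,430,290),2.6); o=st()
imt=snap('top','t38.png',(90,70,420,290),2.4)
for n,i in (('top',imt),('scene',im)):
    for b in boxes(n,i): print(n,b)
E
```

```text
52.4 [547.  348.  298.3] [-9.008e+01 -2.000e-02  8.250e+00] F [0.2 0.6 0.5] w 87.0
top (array([520.6, -59. ]), np.float64(7.3), 'err', 22, 379, 'p', 0.71, array([298., 189.]), 'gr', np.float64(0.76))
top (array([456.2, 106.4]), np.float64(10.4), 'err', 28, 371, 'p', 0.69, array([240., 211.]), 'gr', np.float64(0.64))Traceback (most recent call last):
  File "<stdin>", line 5, in <module>
  File "h.py", line 73, in boxes
    best=min((fit(n,m,f,[c[0],c[1],w],[.006,.006,.2]) for w in np.radians([0,22,45,67])),key=lambda t:t[1])
  File "h.py", line 73, in <genexpr>
    best=min((fit(n,m,f,[c[0],c[1],w],[.006,.006,.2]) for w in np.radians([0,22,45,67])),key=lambda t:t[1])
              ~~~^^^^^^^^^^^^^^^^^^^^^^^^^^^^^^^^^^^^
  File "h.py", line 51, in fit
    r=minimize(f,x0,method='Nelder-Mead',options=dict(initial_simplex=sx,xatol=1e-5,fatol=.05)); x0=r.x
    res = _minimize_neldermead(fun, x0, args, callback, bounds=bounds,
                               **options)
    fxcc = func(xcc)
    fx = function(np.copy(x), *(wrapper_args + args))
  File "h.py", line 47, in <lambda>
    f=lambda q: np.abs(fillhull(ptsf(n,q),o,M.shape)-M).sum()
                                ~~~~^^^^^
  File "h.py", line 72, in <lambda>
    f=lambda nn,q: boxpts(nn,q[0],q[1],q[2],0)
                   ~~~~~~^^^^^^^^^^^^^^^^^^^^^
  File "h.py", line 37, in boxpts
    c,sn=np.cos(yaw),np.sin(yaw);K,R,t=cal(n)
                                       ~~~^^^
  File "h.py", line 4, in cal
    c=env.get_calibration(n); return np.array([[c['fx'],0,c['cx']],[0,c['fy'],c['cy']],[0,0,1]]),np.array(c['R']),np.array(c['t'])
ValueError: time passes only in moves, steps and waits
```

View pics/s38.png

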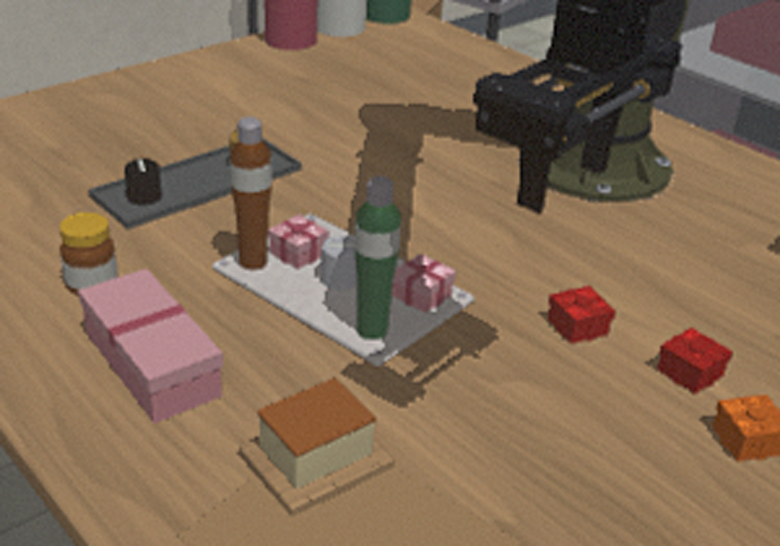

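View pics/t38.png

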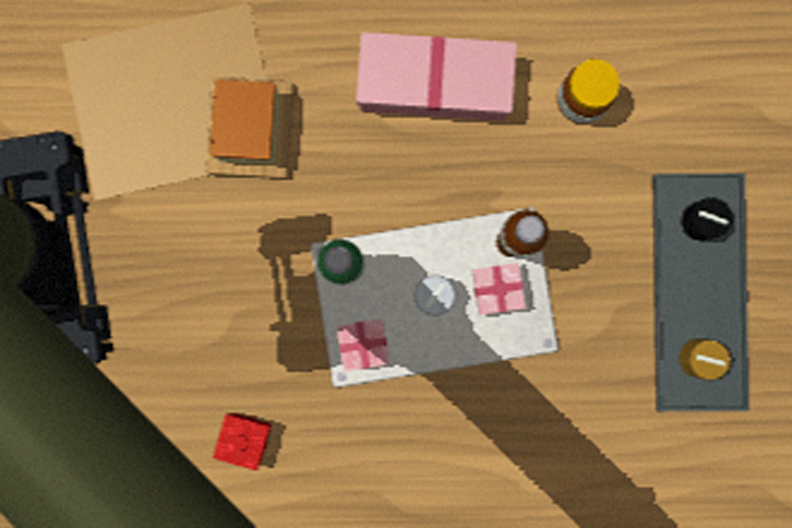

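```bash
python3 - <<'E'
from h import *
# s14 6x crop origin (200,100); bottom profile at nut centre column and top
b=cv2.imread('pics/s14.png').astype(float).mean(2)
c=b[:,355:380].mean(1)
for z in (.010,.013,.016):
    h=cv2.convexHull(hullpts('scene',.513,.019,z,NUT).astype(np.float32))[:,0]; print(z,'crop rows',(h[:,1].min()+.5-100)*6,(h[:,1].max()+.5-100)*6)
print(np.round(c[410:450:4]),np.round(c[525:575:4]))
E
```

```text
0.01 crop rows 423.50336 552.41077
0.013 crop rows 418.68942 547.7327
0.016 crop rows 413.86212 543.0416
[156. 172. 179. 177. 172. 163. 155. 156. 164. 172.] [127. 128. 127. 125. 122. 127. 145. 174. 186. 179. 177. 177. 178.]
```

```bash
python3 - <<'E'
from h import *
st(); env.sign_off()
E
```

```text
52.55 [546.8 348.3 298.5] [-9.005e+01 -4.000e-02  8.260e+00] F [-0.2 -0.2  0.2] w 87.0
the job is handed in; nothing more can be done
```

I handed the job in at about 52.6 s of the 210 s. The nut is home, and both bottles and both pink boxes stand upright on the board. The robot was clear of everything when I handed in.

- **Nut:** The silver-grey nut was the first one I tried, and it threaded. It sank over roughly 250° of clockwise turning, with one regrip, and then stopped sinking about where it should sit on the board. In the picture its underside came out at about 11 mm, against the board's 10 mm top. That agrees within the calibration's accuracy. The black and brass nuts were never touched and still stand in the tray.
- **Boxes:** I placed both pink boxes after the nut was home. Some time after I set the second one down it shifted by about 4.5 cm while the arm was elsewhere. It still stands fully on the board, at about (0.52, -0.06), clear of the nut and of the amber bottle, so I left it.
- **Bottles:** The amber and green bottles were set down last, and neither tipped.
- **Left alone:** The jam jar, gift box, cake block and the red and orange look-alikes were not touched.
- **Last checks:** The final top and scene pictures show the nut, both boxes and both bottles upright on the board. My last box fit, on the scene picture, stopped with a script error. The final box positions therefore come from the top camera and from looking at the pictures.

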